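Park the coasting sample carousel and lock it with its pin

ROBOT

A 6-joint arm with a two-finger parallel gripper is mounted at the origin on the work surface. World frame = base frame: x ahead of the robot, y to its left, z up, the work surface at z = 0. Lengths are in mm, angles in rad, forces in N, time in s.
With the tool pointing down it reaches from about 350 to 975 mm from the base axis. Payload 7.1 kg.
Tool frame: the origin (TCP) lies at the very end of the fingers, on their centre line; the grasp point (between the pads) lies 19 mm behind it; x points along the fingers, z is the direction in which the jaws open and shut, and the axes are right-handed (so a half turn about x gives the same grasp; the last joint's range is limited). The gripper opens to 88 mm and grips with 3 to 60 N. Pads are 20 mm wide; open, the fingers measure 115 mm over their backs; the gripper's body (75 mm by 178 mm) begins 61 mm behind the grasp point.
Start: joints at [-1.125, 0.423, 1.63, -0, 1.089, -0.019], TCP at [280.166, -558.669, 222.675] pointing down, gripper open.
Joint ranges: [-3, 3], [-0.9, 2.11], [0.09, 2.58], [-1.31, 4.45], [0.11, 2.69], [-2.54, 2.54]. Speed limits (rad/s): [2.39, 2.39, 3.01, 3.14, 3.14, 3.14].

INTERFACE

Orientations are given as a rotation vector (axis times angle).
In Python, from workcell import * gives the robot as it stands.
- The arm moves only by the shell command python3 -m crank 'ROWS'. ROWS is JSON, a list of rows, each a list of 3 entries, a list of its own where there are three numbers: the shift along the tool's x, y, z in cm, then the turn, a rotation vector about the tool's x, y, z in degrees, then the finger opening in cm, from 0 to 8.78. In form: [[[dx, dy, dz], [rx, ry, rz], claw], ...]. A call has 1 to 5 rows; each row shifts and turns the commanded pose from where the row before left it, along the tool's axes as they then stand; what a row does not reach is not made up. A row lasts 1/8 s, in which the tool goes at most 62.5 mm and 10.7 degrees, less where a joint would pass 70% of its speed; a pose out of reach is approached as far as the arm can. A call with a gripper value outside its range is refused whole. The fingers move at their own pace and stop on an object; the grip force is fixed at half the most. Time passes only in rows, so rows that do not move let the fingers close. It gives the time, the measured TCP pose, the force and the opening at its end, in the units of the state.
- get_obs(): the state, without advancing time (a new reading comes with each control period).
- get_image(name): name is "scene" or "top" or "wrist"; returns a dict with "pixels" (400x640x3 uint8, red, green, blue), "mtx" (3x3 intrinsics, pixels), "view" (4x4, takes a point from world to camera coordinates). Camera axes: x right, y down, z forward; pixel columns grow to the right and rows downward; lengths in mm; the calibration is good to about 2 mm. A picture is of the moment at which its call begins. There is no depth.
- close_job(): hands the job in, once; it reports no verdict.
The state is a dict: "t": time; "qpos": joint angles; "qvel": joint speeds; "joint_torque": joint torques, N m; "ee_pos": TCP position; "orientation": TCP orientation; "ft_force": force on the tool from outside, world axes, zero at the start; "moment": the same for the moment, N m; "width": finger opening in mm.
Only numpy, scipy, OpenCV 4.12 (cv2) and the standard library are available. Lean on these libraries where they do the work, as an engineer would, in place of code of your own. Each camera call takes 0.05 s, during which the arm holds its last target.

TASK

The sampler's carousel is still coasting round after a spin. Slow it gently by touch, never roughly, so that it comes to rest with the hole in its red lug over the slot in the yellow ear, and take the hand away; then put the locking pin from its rack down through the hole into the slot until it is fully home, and let go. Leave the bottle, the beaker and the screwdriver where they are.

Things in the scene. Friction and masses are not known exactly. Their poses are not given: they have to be found in the camera images.
- sampler: The sampler: a fixed blue drum (256 mm diameter, 54 mm high, white top band) that carries the carousel wheel; origin at the centre of its underside on the table, z up (the wheel's axis). Its own x axis points from the axis to a fixed yellow ear (56 mm radial, 44 mm wide, top 52 mm above the table) that juts out of the drum.
- slot (a point): Centre of the mouth of the slot in the top of the fixed yellow ear, 145 mm from the wheel's axis, 52 mm above the table. The slot is 22 mm long (radially), 16 mm wide (along the wheel's motion) and 34 mm deep. Inside radius 72 mm the wheel carries 12 sample cups (20 mm high above its top) and a hub (28 mm diameter, 22 mm high).
- hub (a point): Point on the wheel's axis, level with the wheel's flat top, 72 mm above the table. Wheel: white plastic disc, 250 mm diameter, 10 mm thick, 1.6 kg, inertia about 0.012 kg m2, does not yield downwards. Its top is bare and slippery (friction about 0.2) from radius 78 to 125 mm: brake there with a fingertip. Over 20 N on the sampler or wheel harms the bearing.
- carousel (a joint): Wheel angle, rad, growing counter-clockwise seen from above, not wrapped; the hole is over the slot at 0 and every whole number of turns (2 pi). At the start it is already turning counter-clockwise at 2.5 to 4.5 rad/s and coasts, losing about 0.12 rad/s each second. Once stopped it stays where left, but any touch moves it.
- hole (a point): Centre, at the top face, of the through hole (16 mm diameter) in the red lug of the wheel, 145 mm from the axis. The lug is 44 mm radial, 40 mm wide, 10 mm thick, its top flush with the wheel's top (72 mm above the table); it reaches to radius 167 mm and passes 10 mm above the yellow ear.
- pin_head (a point): Centre of the knurled aluminium head of the locking pin: head 24 mm diameter, 40 mm high, axis upright (its own z up). Below it a steel shank 12 mm diameter, 40 mm long, the last 10 mm tapering to 6 mm; the shoulder lies 20 mm and the tip 60 mm below this point. About 90 g. It starts standing in its rack, shoulder on the rack's top.
- pin_shoulder (a point): Centre of the shoulder (underside of the head) of the pin, 40 mm above its tip. Fully home, it rests on the top of the red lug.
- pin_rack: Fixed grey block 56 x 56 mm, 46 mm high, with a 14 mm hole, 43 mm deep, in the middle of its top that holds the pin; origin at the centre of its underside.
- reagent: Bystander: amber reagent bottle with blue cap, 64 mm diameter, 130 mm high, origin at the centre of its underside.
- beaker: Bystander: open glass beaker, 72 mm diameter, 85 mm high, origin at the centre of its underside.
- screwdriver: Bystander: red-handled screwdriver, about 200 mm long, lying on the table, origin at the middle of its underside, along its own x.

How it is judged (in metres and radians):
On the way:
1. the wheel is at rest with its hole over the slot (within 6 mm), nothing touching it (horizontal distance between hole and slot below 0.006 m and velocity of joint carousel between -0.03 and 0.03 rad/s and contact force between anything else and sampler below 0.1 N), for 0.3 s.
At the end, for the whole second after the job is handed in: The wheel is at rest (below 0.03 rad/s) with its hole within 6 mm (horizontally) of the slot, and the released pin stands upright (within 0.12 rad) through the hole in the slot, its shoulder down on the lug (20 mm above the slot's mouth, at most 2.5 mm short) and within 8 mm of the slot's centre (horizontal distance between hole and slot below 0.006 m and velocity of joint carousel between -0.03 and 0.03 rad/s and horizontal distance between pin_shoulder and slot below 0.008 m and z of pin_shoulder in the frame of slot between 0.017 and 0.0225 m and angle between pin_head's own z axis and vertical below 0.12 rad); the robot touches nothing.
It fails at once if the hand presses or strikes the sampler or its wheel with more than 20 N (contact force between any of the fingers, the arm and sampler above 20 N).
It fails at once if the pin is pressed or struck against the sampler with more than 20 N (contact force between pin and sampler above 20 N).
It fails at once if a bystander is moved by more than 15 mm (distance of any of reagent, beaker, screwdriver from where it was at the start of the episode above 0.015 m).
It also fails if it takes over 67 s, if anything falls off the work surface, if the arm or the gripper's body presses on something with over 40 N, if the wrist force passes 120 N, or if a joint passes its speed limit or range.

## Working session

There is one attempt and no reset: what is moved stays moved. The work goes in short steps, Python scripts to look and compute and a shell command to move; the robot and the scene stay as the last step left them, time stands still between calls to the robot, and variables do not carry over. Pictures are saved under pics/ and viewed, and the job is handed in when it is done.

```bash
ls; mkdir -p pics; python3 - <<'E'
from workcell import *
import cv2
o=get_obs();print(o)
for n in ["scene","top","wrist"]:
    d=get_image(n);cv2.imwrite(f"pics/a_{n}.png",d["pixels"][:,:,::-1]);print(n,d["mtx"].tolist(),d["view"].round(4).tolist(),get_obs()["t"])
E
```

```text
pics
{'t': 0.0, 'qpos': array([-1.12498537e+00,  4.23864463e-01,  1.63067086e+00, -2.91095375e-05,
        1.08857837e+00, -1.90016597e-02]), 'qvel': array([ 0.00103741, -0.0015664 ,  0.00140677,  0.00139822, -0.00129771,
        0.0014062 ]), 'joint_torque': array([ 3.38383717e-03, -5.44617105e+01, -2.73667002e+01,  6.45521586e-02,
        2.27193406e-02, -1.04018443e-04]), 'ee_pos': array([ 279.94003339, -558.19290531,  221.89445905]), 'orientation': array([ 0.86118911,  1.39526614, -0.85987564]), 'ft_force': array([ 0.12095733, -0.63231334, -0.93137475]), 'moment': array([-0.04145725, -0.0031842 , -0.01508709]), 'width': 87.81738151821584}
scene [[424.76753122201785, 0.0, 316.7985940781355], [0.0, 424.76753122201785, 199.68332060834612], [0.0, 0.0, 1.0]] [[0.8068, 0.5905, 0.0178, -489.8541], [0.3345, -0.4317, -0.8377, -102.5889], [-0.487, 0.6818, -0.5459, 1564.4839], [0.0, 0.0, 0.0, 1.0]] 0.05
top [[458.2714989058591, 0.0, 316.5643572290695], [0.0, 458.2714989058591, 197.49912623670656], [0.0, 0.0, 1.0]] [[-0.0294, -0.9996, 0.0027, 44.9187], [-0.9775, 0.0282, -0.2092, 591.7364], [0.209, -0.0088, -0.9779, 1328.1749], [0.0, 0.0, 0.0, 1.0]] 0.1
wrist [[295.6730092543856, 0.0, 325.2539276710066], [0.0, 295.6730092543856, 196.6577295815688], [0.0, 0.0, 1.0]] [[0.4478, -0.8941, -0.0013, -624.0074], [-0.864, -0.4331, 0.2568, -31.8091], [-0.2301, -0.1139, -0.9665, 389.1308], [0.0, 0.0, 0.0, 1.0]] 0.15
```

View pics/a_top.png

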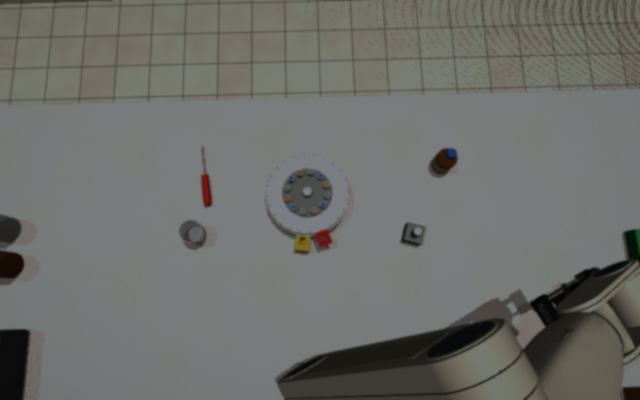

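View pics/a_scene.png

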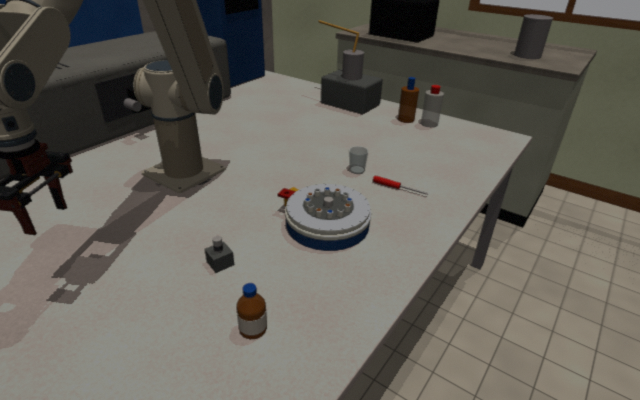

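View pics/a_wrist.png

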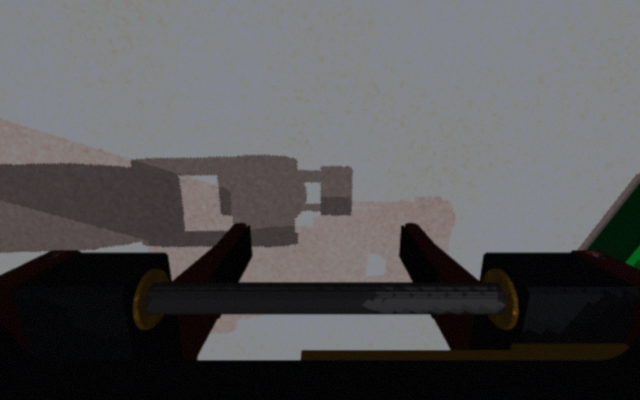

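The top view shows the drum at about (308,193), the yellow ear at (303,243), the red lug at (323,239) and the pin in its rack at (416,231). The bottle is at (446,160), the beaker at (193,233) and the screwdriver at (206,180). Next I localise these.

```bash
cat > h.py <<'E'
from workcell import *
import cv2, numpy as np
def ray(d,u,v,z):
    V=np.array(d["view"]);K=np.array(d["mtx"])
    R=V[:3,:3];c=-R.T@V[:3,3]
    r=R.T@np.linalg.inv(K)@np.array([u,v,1.])
    return c+r*(z-c[2])/r[2]
def proj(d,p):
    V=np.array(d["view"]);K=np.array(d["mtx"])
    q=K@(V[:3,:3]@np.array(p,float)+V[:3,3]);return q[:2]/q[2]
def masks(d):
    h=cv2.cvtColor(d["pixels"],cv2.COLOR_RGB2HSV)
    red=cv2.inRange(h,(0,150,90),(8,255,255))|cv2.inRange(h,(172,150,90),(180,255,255))
    yel=cv2.inRange(h,(20,150,90),(35,255,255))
    return red,yel
E
python3 - <<'E'
from h import *
d=get_image("top");im=d["pixels"]
cv2.imwrite("pics/b_crop.png",cv2.resize(im[130:270,170:470][:,:,::-1],None,fx=2.6,fy=2.6,interpolation=cv2.INTER_CUBIC))
r,y=masks(d)
for n,m,z in (("red",r,72),("yel",y,52)):
    k,l,s,c=cv2.connectedComponentsWithStats(m)
    for i in range(1,k):
        if s[i,4]>8: print(n,s[i],c[i],ray(d,*c[i],z).round(1))
# white disc
print(get_obs()["t"])
for nm,p,z in (("hubtop",(307.5,191.5),94),("pin",(416.5,231),86)):print(nm,ray(d,*p,z).round(1))
E
```

```text
red [202 175   8  30 172] [205.33139535 189.20348837] [626.1 363.1  72. ]
red [329 222  17  17 138] [337.28985507 229.77536232] [491.  -30.9  72. ]
yel [295 236  15  15 173] [302.01156069 243.49132948] [455.6  75.2  52. ]
0.2
hubtop [605.1  54.3  94. ]
pin [ 478.7 -262.7   86. ]
```

View pics/b_crop.png

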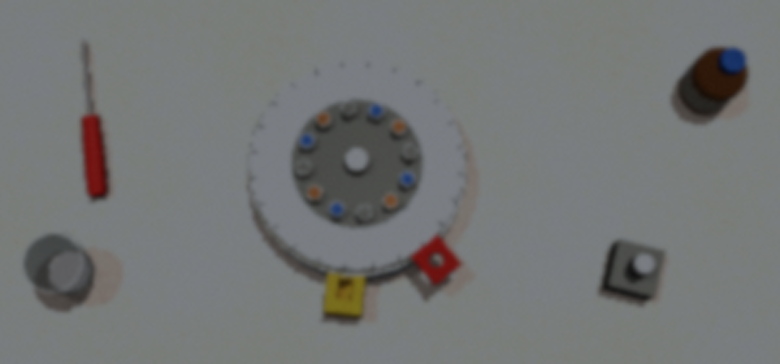

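```bash
python3 - <<'E'
from h import *
from scipy.optimize import least_squares
P=[];T=[];Y=[]
for i in range(30):
    T.append(get_obs()["t"]);d=get_image("top");r,y=masks(d)
    def big(m,x0):
        m=m.copy();m[:,:x0]=0
        M=cv2.moments(m,True);return (M["m10"]/M["m00"],M["m01"]/M["m00"]) if M["m00"]>60 else (np.nan,)*2
    r[:, :240]=0
    P.append(ray(d,*big(r,240),72)[:2]);Y.append(ray(d,*big(y,240),52)[:2])
P=np.array(P);T=np.array(T)
ok=~np.isnan(P[:,0])
f=least_squares(lambda p:np.hypot(*(P[ok]-p[:2]).T)-p[2],[600,55,145],loss="soft_l1")
print(f.x,np.abs(f.fun).max(),ok.sum())
c=f.x[:2];a=np.unwrap(np.arctan2(*(P[ok]-c).T[::-1]))
print("poly",np.polyfit(T[ok]-T[0],a,2),T[0],T[-1])
Y=np.array(Y);print("yel",np.nanmax(Y,0),np.nanmin(Y,0))
yc=Y[np.argmax(np.isfinite(Y[:,0]))]
Ym=np.nanmedian(Y,0)
print(Ym,np.hypot(*(Ym-c)),"phi",np.arctan2(*(Ym-c)[::-1]))
np.savez("fit.npz",P=P,T=T,Y=Y)
cv2.imwrite("pics/c_top.png",d["pixels"][:,:,::-1])
print(a.round(2))
E
```

```text
[607.29300173  56.38153344 145.09302051] 0.8088587956975744 30
poly [-0.07507175  3.3210901  -2.33643938] 0.2 1.65
yel [455.56405356  75.36819476] [455.55880865  75.2474263 ]
[455.56405356  75.2474263 ] 152.8973368833815 phi 3.0178881067078316
[-2.33 -2.17 -2.01 -1.84 -1.67 -1.51 -1.35 -1.18 -1.02 -0.86 -0.7  -0.54
 -0.37 -0.21 -0.04  0.11  0.27  0.43  0.59  0.76  0.91  1.06  1.23  1.38
  1.54  1.7   1.85  2.01  2.16  2.32]
```

```bash
cat >> h.py <<'E'
from scipy.spatial.transform import Rotation as Ro
C=np.array([607.3,56.4]);PHI=3.018
def state():
    o=get_obs();R=Ro.from_rotvec(o["orientation"]).as_matrix();return o,R,np.array(o["ee_pos"])
def delta(target,R=None):
    o,R0,p=state();R=R0 if R is None else R
    return (R.T@(np.array(target,float)-p))/10
def lug(d=None):
    d=get_image("top") if d is None else d
    r,y=masks(d);r[:,:240]=0
    M=cv2.moments(r,True)
    if M["m00"]<60: return None,M["m00"]
    p=ray(d,M["m10"]/M["m00"],M["m01"]/M["m00"],72)[:2]
    return (np.arctan2(*(p-C)[::-1])-PHI+np.pi)%(2*np.pi)-np.pi,M["m00"],np.hypot(*(p-C))
E
python3 - <<'E'
from h import *
o,R,p=state();print(R.round(3));
print(delta([607,-45,222]),delta([607,-45,105]))
d=get_image("top");print(ray(d,451,154,130),ray(d,440,168,0))
E
```

```text
[[ 0.     0.894  0.448]
 [-0.     0.448 -0.894]
 [-1.     0.     0.   ]]
[  0.06764123  52.23975523 -31.26852808] [ 11.76764123  52.23957196 -31.26877112]
[ 697.94107147 -371.5147547   130.        ] [ 691.7996057  -373.17498408    0.        ]
```

```bash
python3 -m crank '[[[0,5.2,-3.1],[0,0,0],0],[[0,5.2,-3.1],[0,0,0],0],[[0,5.2,-3.1],[0,0,0],0],[[0,5.2,-3.1],[0,0,0],0],[[0,5.2,-3.1],[0,0,0],0]]'; python3 -m crank '[[[0,5.2,-3.1],[0,0,0],0],[[0,5.2,-3.1],[0,0,0],0],[[0,5.2,-3.1],[0,0,0],0],[[1,5.2,-3.1],[0,0,0],0],[[3,5.2,-3.1],[0,0,0],0]]'; python3 - <<'E'
from h import *
o,R,p=state();print(p,o["qpos"],o["width"],o["ft_force"],delta([607,-45,90]))
d=get_image("top");cv2.imwrite("pics/d.png",d["pixels"][:,:,::-1]);print(lug(d))
E
```

```text
t: 2.38
ee_pos: [444.0, -302.0, 223.0]
orientation: [0.861, 1.393, -0.861]
ft_force: [0.4, -0.0, 0.4]
width: 41.3
t: 3.0
ee_pos: [605.9, -50.5, 186.2]
orientation: [0.861, 1.39, -0.858]
ft_force: [0.6, -0.6, -0.4]
width: 0.6
[605.94545582 -50.47456528 186.15301647] [-1.02666644e-01  4.39476471e-01  1.69936186e+00 -2.93121250e-05
  9.98580822e-01  1.00293715e+00] 0.5583098072087272 [ 0.62132456 -0.64959161 -0.40813927] [ 9.61540785  0.30613775 -0.4637527 ]
(np.float64(-2.9303146038809795), 101.0, np.float64(145.51246805484612))
```

View pics/d.png

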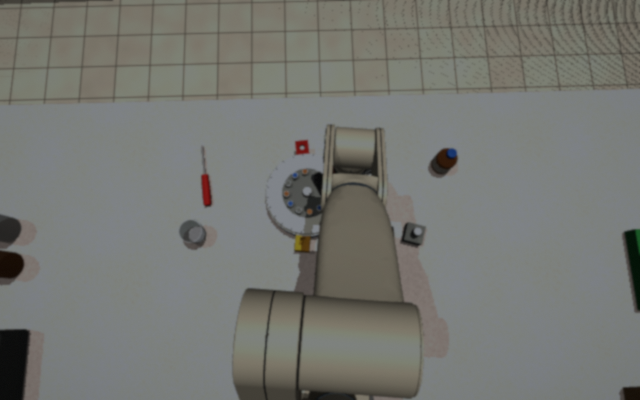

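The arm hides only the right side of the wheel. The ear (302,243) and the lug (302,147) both stay visible, so I descend.

```bash
python3 -m crank '[[[4,0.2,-0.3],[0,0,0],0],[[3.6,0,0],[0,0,0],0],[[2.2,0,0],[0,0,0],0],[[0,0,0],[0,0,0],0]]'; python3 - <<'E'
from h import *
o,R,p=state();print(p,o["ft_force"],o["t"],delta([607,-45,72]))
r=[];
for i in range(3):
    t=get_obs()["t"];r.append((round(t,3),lug()))
print(r, get_obs()["ft_force"])
E
```

```text
t: 3.55
ee_pos: [602.7, -48.6, 85.2]
orientation: [0.859, 1.397, -0.862]
ft_force: [-0.6, 0.4, -0.1]
width: 0.6
[602.67117081 -48.58283897  85.21484007] [-0.59893745  0.38939069 -0.08250996] 3.55 [ 1.31998648  0.55177322 -0.12351905]
[(3.55, (np.float64(-1.3510880427328713), 122.0, np.float64(145.2025375445447))), (3.6, (np.float64(-1.2068613610746155), 123.0, np.float64(145.1371665970687))), (3.65, (np.float64(-1.064152949407315), 129.0, np.float64(145.44908864902538)))] [ 0.30600312 -0.068562   -0.02786685]
```

```bash
python3 -m crank '[[[0.5,0.2,0],[0,0,0],0],[[0.4,0,0],[0,0,0],0],[[0.1,0,0],[0,0,0],0],[[0.05,0,0],[0,0,0],0]]';python3 - <<'E'
from h import *
o,R,p=state();print(p,o["ft_force"],o["t"])
print(lug(), get_obs()["ft_force"])
E
```

```text
t: 4.2
ee_pos: [605.8, -47.8, 76.4]
orientation: [0.86, 1.394, -0.86]
ft_force: [-0.4, -0.0, 0.1]
width: 0.5
[605.77661834 -47.81600739  76.3598849 ] [-0.38775119 -0.0047015   0.11373187] 4.2
(None, 0.0) [-0.24255969  0.05984998  0.02312302]
```

```bash
python3 -m crank '[[[0.05,0,0],[0,0,0],0],[[0.05,0,0],[0,0,0],0]]'; python3 -m crank '[[[0.05,0,0],[0,0,0],0],[[0.0,0,0],[0,0,0],0]]';
```

```text
t: 4.5
ee_pos: [605.9, -47.8, 75.5]
orientation: [0.86, 1.394, -0.86]
ft_force: [-0.3, -0.3, -0.3]
width: 0.4
t: 4.75
ee_pos: [605.8, -47.8, 74.9]
orientation: [0.86, 1.394, -0.86]
ft_force: [-0.5, -0.5, -1.4]
width: 0.7
```

```bash
for i in 1; do python3 -m crank '[[[0.1,0,0],[0,0,0],0]]'; done; python3 -m crank '[[[0.05,0,0],[0,0,0],0]]'; python3 -m crank '[[[0.05,0,0],[0,0,0],0]]'; python3 - <<'E'
from h import *
for i in range(3):
    t=get_obs()["t"];print(t,lug(),get_obs()["ft_force"][2],get_obs()["ee_pos"][2])
E
```

```text
t: 4.88
ee_pos: [605.9, -47.8, 74.0]
orientation: [0.86, 1.394, -0.86]
ft_force: [-0.7, -1.4, -0.2]
width: 0.8
t: 5.0
ee_pos: [605.8, -47.8, 73.4]
orientation: [0.86, 1.394, -0.86]
ft_force: [-0.5, -0.1, 0.2]
width: 0.4
t: 5.12
ee_pos: [605.8, -47.8, 72.9]
orientation: [0.86, 1.394, -0.86]
ft_force: [0.8, -0.4, -0.1]
width: 0.6
5.125 (None, 59.0) 0.5337332401864195 72.82028610956546
5.175 (np.float64(3.058775092578255), 103.0, np.float64(145.74627006872427)) 0.24583818883243835 72.86958896249884
5.225 (np.float64(-3.085597615303986), 100.0, np.float64(145.26440244080712)) -0.2866334000821148 72.87377416065894
```

```bash
python3 -m crank '[[[0.04,0,0],[0,0,0],0]]'; python3 -m crank '[[[0.03,0,0],[0,0,0],0]]';python3 -m crank '[[[0.03,0,0],[0,0,0],0]]'; python3 - <<'E'
from h import *
for i in range(3):
    t=get_obs()["t"];print(t,lug(),get_obs()["ft_force"],get_obs()["ee_pos"][2])
E
```

```text
t: 5.4
ee_pos: [605.9, -47.8, 72.5]
orientation: [0.86, 1.394, -0.86]
ft_force: [-1.2, 0.3, -0.4]
width: 0.7
t: 5.52
ee_pos: [605.9, -47.8, 72.3]
orientation: [0.86, 1.394, -0.86]
ft_force: [0.2, 0.2, -0.0]
width: 0.4
t: 5.65
ee_pos: [606.1, -47.9, 72.1]
orientation: [0.861, 1.393, -0.86]
ft_force: [0.6, 0.3, 1.8]
width: 0.7
5.65 (np.float64(-2.034683791119977), 109.0, np.float64(145.33175867415682)) [-0.1729992  -0.16136174  0.81903175] 72.07239949593972
5.7 (np.float64(-1.9430916955568827), 115.0, np.float64(145.36295035551765)) [ 0.01802683  0.25134143 -0.05002227] 72.08515996305576
5.75 (np.float64(-1.8569917618446912), 111.0, np.float64(145.41883267594682)) [1.21902228 0.14028975 1.58812513] 72.12645400676548
```

```bash
python3 - <<'E'
from h import *
for i in range(4):
    t=get_obs()["t"];print(t,lug(),get_obs()["ft_force"],get_obs()["ee_pos"][2])
E
```

```text
5.8 (np.float64(-1.7840022275626544), 114.0, np.float64(145.12260544281995)) [0.13790724 0.26966513 1.98930727] 72.08215766803667
5.85 (np.float64(-1.727919191283321), 112.0, np.float64(145.1227771746976)) [0.05843863 0.2992916  0.37951471] 72.08245195684329
5.9 (np.float64(-1.6786047032233047), 113.0, np.float64(145.23618407556876)) [ 1.21146892 -0.76706568  1.07325881] 72.04191045582522
5.95 (np.float64(-1.6435512549010791), 115.0, np.float64(145.31003524787184)) [0.96824026 0.21983245 0.75697982] 72.02965928381481
```

```bash
cat >> h.py <<'E'
def arc(n,da,R=None,rad=None):
    o,R,p=state();v=p[:2]-C;r0=np.hypot(*v);a0=np.arctan2(v[1],v[0]);rad=rad or r0
    R=np.array([[0,.8944,.4472],[0,.4472,-.8944],[-1,0,0]]) if R is None else R
    prev=C+r0*np.array([np.cos(a0),np.sin(a0)])
    for i in range(1,n+1):
        q=C+(r0+(rad-r0)*i/n)*np.array([np.cos(a0+da*i),np.sin(a0+da*i)])
        print(((R.T@np.r_[q-prev,0])/10).round(2)[1:]);prev=q
    print("r",r0,"az",a0)
E
python3 - <<'E'
from h import *
print(get_obs()["t"],lug());print(get_obs()["ft_force"])
print(get_obs()["t"],lug());print(get_obs()["ft_force"])
print(state()[1].round(4));arc(10,.08,rad=102)
E
```

```text
6.0 (np.float64(-1.623043603958973), 113.0, np.float64(145.02346825263268))
[ 0.86518327 -0.4112646   1.35502403]
6.05 (np.float64(-1.611739724401832), 116.0, np.float64(145.45497181095928))
[-0.15255847  0.47411981  1.61167736]
[[ 1.000e-04  8.939e-01  4.483e-01]
 [-0.000e+00  4.483e-01 -8.939e-01]
 [-1.000e+00  1.000e-04  1.000e-04]]
[0.76 0.33]
[0.79 0.27]
[0.8  0.21]
[0.82 0.14]
[0.82 0.08]
[0.82 0.01]
[ 0.82 -0.06]
[ 0.81 -0.12]
[ 0.8  -0.19]
[ 0.78 -0.25]
r 104.23531988201377 az -1.5843373880374483
```

The wheel has nearly stopped at -1.61 rad. I'll now drag it round gently by friction.

```bash
python3 -m crank '[[[0,0.4,0.17],[0,0,0],0],[[0,0.77,0.32],[0,0,0],0]]'; python3 - <<'E'
from h import *
print(get_obs()["t"],lug());o,R,p=state();print(o["ft_force"],p)
E
python3 -m crank '[[[0,0.79,0.27],[0,0,0],0],[[0,0.8,0.21],[0,0,0],0]]'; python3 - <<'E'
from h import *
print(get_obs()["t"],lug());o,R,p=state();print(o["ft_force"],p)
E
```

```text
t: 6.35
ee_pos: [618.7, -46.9, 71.9]
orientation: [0.86, 1.394, -0.861]
ft_force: [0.1, 0.7, 1.1]
width: 0.5
6.35 (np.float64(-1.4975133308961568), 121.0, np.float64(144.64620559501705))
[1.3772658  0.3758272  1.69453614] [620.37145096 -46.89661819  72.19260359]
t: 6.65
ee_pos: [635.5, -44.0, 71.9]
orientation: [0.861, 1.394, -0.86]
ft_force: [0.3, 0.1, 1.9]
width: 0.5
6.65 (np.float64(-1.3077766731916862), 126.0, np.float64(144.9132887545208))
[1.67667675 0.2791817  2.46865415] [636.75684222 -43.810127    72.11582891]
```

```bash
python3 -m crank '[[[0,0.82,0.14],[0,0,0],0],[[0,0.82,0.08],[0,0,0],0],[[0,0.82,0.01],[0,0,0],0]]'; python3 -m crank '[[[0,0.82,-0.06],[0,0,0],0],[[0,0.81,-0.12],[0,0,0],0],[[0,0.8,-0.19],[0,0,0],0]]'; python3 - <<'E'
from h import *
print(get_obs()["t"],lug());o,R,p=state();print(o["ft_force"],p,o["t"]);arc(10,.08,rad=102)
E
```

```text
t: 7.08
ee_pos: [658.4, -34.9, 71.9]
orientation: [0.86, 1.394, -0.86]
ft_force: [-0.7, -0.3, 1.9]
width: 0.5
t: 7.45
ee_pos: [678.4, -20.6, 71.9]
orientation: [0.86, 1.394, -0.86]
ft_force: [-0.2, 0.0, 1.7]
width: 0.8
7.45 (None, 2.0)
[0.77444742 1.29027513 1.40760598] [679.23434632 -19.93995916  72.05472088] 7.5
[ 0.78 -0.3 ]
[ 0.75 -0.36]
[ 0.72 -0.42]
[ 0.68 -0.47]
[ 0.64 -0.52]
[ 0.6  -0.57]
[ 0.55 -0.62]
[ 0.49 -0.66]
[ 0.44 -0.69]
[ 0.38 -0.72]
r 104.8920375722641 az -0.8151020087851402
```

```bash
python3 -m crank '[[[0,0.2,-0.05],[0,0,0],0],[[0,0,0],[0,0,0],0],[[-0.4,0,0],[0,0,0],0],[[-0.6,0,0],[0,0,0],0]]'; python3 - <<'E'
from h import *
o,R,p=state();print(p);a=-2.1;print(delta(np.r_[C+102*np.array([np.cos(a),np.sin(a)]),p[2]],np.array([[0,.8944,.4472],[0,.4472,-.8944],[-1,0,0]])))
E
```

```text
t: 8.0
ee_pos: [679.0, -19.8, 81.9]
orientation: [0.86, 1.395, -0.861]
ft_force: [-0.9, 0.0, 0.4]
width: 0.7
[679.00948994 -19.75726509  81.90160378]
[  0.         -11.55107205  -4.44622393]
```

```bash
python3 -m crank '[[[0,-3.8,-1.5],[0,0,0],0],[[0,-4,-1.5],[0,0,0],0],[[0,-3.8,-1.4],[0,0,0],0],[[0.3,0,0],[0,0,0],0]]'; python3 - <<'E'
from h import *
print(get_obs()["t"],lug());print(get_obs()["t"],lug());o,R,p=state();print(o["ft_force"],p);a=-2.05;print(delta(np.r_[C+102*np.array([np.cos(a),np.sin(a)]),72]))
E
```

```text
t: 8.5
ee_pos: [553.2, -32.5, 79.2]
orientation: [0.86, 1.396, -0.862]
ft_force: [1.5, 0.8, 0.1]
width: 0.7
8.5 (np.float64(-1.1514393410153319), 125.0, np.float64(145.4029760374075))
8.55 (np.float64(-1.2130586917660886), 122.0, np.float64(145.77008475127073))
[-0.16121115  0.00379154  0.84279147] [556.85610934 -32.39927783  79.35083612]
[0.73551667 0.22779063 0.30554812]
```

The finger's straight path back crossed the cup circle while low, and it nudged the wheel into a slow clockwise turn (about -1.2 rad/s). I'll brake it again, and from now on lift above the cups before moving back.

```bash
python3 -m crank '[[[0.45,0.2,0.3],[0,0,0],0],[[0.15,0,0],[0,0,0],0],[[0.05,0,0],[0,0,0],0]]'; python3 -m crank '[[[0.04,0,0],[0,0,0],0]]'; python3 - <<'E'
from h import *
print(get_obs()["t"],lug());print(get_obs()["t"],lug());o,R,p=state();print(o["ft_force"],p)
E
```

```text
t: 8.98
ee_pos: [559.5, -34.0, 72.1]
orientation: [0.86, 1.394, -0.86]
ft_force: [-0.9, 0.1, 0.6]
width: 0.5
t: 9.1
ee_pos: [559.3, -34.0, 71.9]
orientation: [0.86, 1.394, -0.86]
ft_force: [-1.1, 1.2, 0.9]
width: 0.7
9.1 (np.float64(-1.7068577569775791), 113.0, np.float64(145.00367340164576))
9.15 (np.float64(-1.7057948975315003), 114.0, np.float64(145.03060106550586))
[0.54907523 0.2477472  0.39791823] [559.40980252 -34.01843738  72.05996063]
```

```bash
python3 - <<'E'
from h import *
arc(11,.1,rad=102)
E
```

```text
[0.64 0.8 ]
[0.71 0.73]
[0.78 0.66]
[0.84 0.58]
[0.9  0.49]
[0.94 0.4 ]
[0.98 0.3 ]
[1.  0.2]
[1.02 0.1 ]
[ 1.02 -0.  ]
[ 1.01 -0.1 ]
r 102.31795948551787 az -2.0578822442523146
```

```bash
python3 -m crank '[[[0.01,0.3,0.4],[0,0,0],0],[[0,0.34,0.4],[0,0,0],0],[[0,0.71,0.73],[0,0,0],0],[[0,0.78,0.66],[0,0,0],0]]'; python3 - <<'E'
from h import *
print(get_obs()["t"],lug());o,R,p=state();print(o["ft_force"],p)
E
python3 -m crank '[[[0,0.84,0.58],[0,0,0],0],[[0,0.9,0.49],[0,0,0],0],[[0,0.94,0.4],[0,0,0],0],[[0,0.98,0.3],[0,0,0],0]]'; python3 - <<'E'
from h import *
print(get_obs()["t"],lug());o,R,p=state();print(o["ft_force"],p)
E
```

```text
t: 9.7
ee_pos: [589.1, -44.4, 72.0]
orientation: [0.861, 1.393, -0.86]
ft_force: [0.4, -0.2, 1.6]
width: 0.8
9.7 (np.float64(-1.4122263030890916), 121.0, np.float64(145.26401140398508))
[ 1.95396307 -1.11907331  0.58782455] [590.70696164 -44.68663647  72.27354854]
t: 10.25
ee_pos: [629.5, -43.4, 71.9]
orientation: [0.86, 1.394, -0.86]
ft_force: [0.7, 0.5, 1.3]
width: 0.2
10.25 (np.float64(-0.9714644157290673), 131.0, np.float64(145.09687525309573))
[2.57030143 0.44985177 1.24576988] [630.96276518 -43.19231335  72.13517076]
```

```bash
python3 -m crank '[[[0,1.0,0.2],[0,0,0],0],[[0,1.02,0.1],[0,0,0],0],[[0,0.6,0],[0,0,0],0],[[0,0.2,0],[0,0,0],0],[[0,0,0],[0,0,0],0]]'; python3 - <<'E'
from h import *
print(get_obs()["t"],lug());o,R,p=state();print(o["ft_force"],p)
E
python3 -m crank '[[[-0.4,0,0],[0,0,0],0],[[-1,0,0],[0,0,0],0],[[-1.6,0,0],[0,0,0],0]]'; python3 - <<'E'
from h import *
print(get_obs()["t"],lug());print(get_obs()["t"],lug());o,R,p=state();print(o["ft_force"],p);a=-2.0;print(delta(np.r_[C+102*np.array([np.cos(a),np.sin(a)]),p[2]]))
E
```

```text
t: 10.92
ee_pos: [655.3, -33.5, 71.9]
orientation: [0.86, 1.394, -0.86]
ft_force: [0.0, -0.5, 2.5]
width: 0.6
10.925 (None, 2.0)
[-0.18507776 -0.12778924  1.84595969] [655.06838066 -33.6114093   71.91248557]
t: 11.35
ee_pos: [654.9, -33.6, 102.5]
orientation: [0.86, 1.395, -0.861]
ft_force: [-0.1, -0.6, -0.1]
width: 0.4
11.35 (np.float64(-0.6918079463944222), 120.0, np.float64(143.24965043625397))
11.4 (np.float64(-0.687060779678939), 127.0, np.float64(144.06270614521637))
[ 0.26872409 -0.64404583  0.27926736] [656.84860143 -33.68072757 104.65737542]
[-0.03715828 -8.34337422 -3.88455305]
```

```bash
python3 -m crank '[[[0,-2.8,-1.3],[0,0,0],0],[[0,-2.8,-1.3],[0,0,0],0],[[0.2,-2.8,-1.3],[0,0,0],0],[[2.0,0,0],[0,0,0],0],[[0.2,0,0],[0,0,0],0]]'; python3 - <<'E'
from h import *
print(get_obs()["t"],lug());o,R,p=state();print(o["ft_force"],p);a=-2.0;print(delta(np.r_[C+102*np.array([np.cos(a),np.sin(a)]),72]))
E
```

```text
t: 12.08
ee_pos: [561.9, -36.3, 77.4]
orientation: [0.86, 1.395, -0.861]
ft_force: [0.1, -0.3, -0.4]
width: 0.5
12.075 (np.float64(-0.6933817203963044), 131.0, np.float64(145.46729073315032))
[ 0.23597814 -0.8133824  -0.05347932] [562.57671952 -36.32665522  77.72625814]
[0.57248552 0.20281048 0.10415769]
```

```bash
python3 -m crank '[[[0.4,0.1,0.1],[0,0,0],0],[[0.1,0,0],[0,0,0],0],[[0.05,0,0],[0,0,0],0]]';  python3 -m crank '[[[0.04,0,0],[0,0,0],0],[[0,0,0],[0,0,0],0]]'; python3 - <<'E'
from h import *
print(get_obs()["t"],lug());o,R,p=state();print(o["ft_force"],p)
arc(14,.05,rad=102)
E
```

```text
t: 12.5
ee_pos: [564.3, -36.8, 72.5]
orientation: [0.86, 1.394, -0.86]
ft_force: [-0.4, -0.3, -0.4]
width: 0.6
t: 12.75
ee_pos: [564.2, -36.8, 72.2]
orientation: [0.86, 1.394, -0.86]
ft_force: [-1.0, -0.1, 0.8]
width: 0.4
12.75 (np.float64(-0.6942928603728054), 132.0, np.float64(145.43694774577583))
[0.81902238 0.45228532 0.35161806] [564.17549678 -36.77134771  72.17631476]
[0.33 0.39]
[0.35 0.37]
[0.37 0.35]
[0.39 0.34]
[0.4  0.32]
[0.42 0.29]
[0.43 0.27]
[0.45 0.25]
[0.46 0.23]
[0.47 0.21]
[0.48 0.18]
[0.49 0.16]
[0.49 0.13]
[0.5  0.11]
r 102.66753534118689 az -2.0042860632544537
```

```bash
python3 -m crank '[[[0.03,0,0],[0,0,0],0],[[0,0.33,0.39],[0,0,0],0],[[0,0.72,0.72],[0,0,0],0],[[0,0.79,0.66],[0,0,0],0],[[0,0.85,0.56],[0,0,0],0]]'; python3 - <<'E'
from h import *
print(get_obs()["t"],lug());o,R,p=state();print(o["ft_force"],p)
E
python3 -m crank '[[[0,0.88,0.52],[0,0,0],0],[[0,0.5,0.23],[0,0,0],0],[[0,0.3,0.1],[0,0,0],0],[[0,0,0],[0,0,0],0]]'; python3 - <<'E'
from h import *
print(get_obs()["t"],lug());print(get_obs()["t"],lug());o,R,p=state();print(o["ft_force"],p)
arc(4,.05,rad=102)
E
```

```text
t: 13.42
ee_pos: [599.6, -45.8, 71.8]
orientation: [0.861, 1.393, -0.86]
ft_force: [-0.1, 0.4, 1.5]
width: 0.6
13.425 (np.float64(-0.3461056703377361), 69.0, np.float64(134.56359198511657))
[1.78804517 0.24555468 1.8278539 ] [601.13266509 -45.92005359  71.9974253 ]
t: 13.98
ee_pos: [617.5, -45.6, 71.7]
orientation: [0.86, 1.394, -0.86]
ft_force: [-0.1, -0.4, 1.9]
width: 0.3
13.975 (None, 0.0)
14.025 (None, 0.0)
[ 0.13016277 -1.1925475   0.80180461] [617.11540382 -45.61787945  71.70474968]
[0.49 0.16]
[0.49 0.14]
[0.5  0.11]
[0.5  0.09]
r 102.48897443223962 az -1.47487897997567
```

```bash
python3 - <<'E'
from h import *
for n in ("top","scene","wrist"):
    d=get_image(n);cv2.imwrite(f"pics/e_{n}.png",d["pixels"][:,:,::-1])
t=get_image("top")["pixels"][130:270,230:430][:,:,::-1];s=get_image("scene")["pixels"][150:290,230:430][:,:,::-1]
cv2.imwrite("pics/e2.png",np.hstack([cv2.resize(x,(400,280)) for x in (t,s)]))
E
```

```text
(no output)
```

View pics/e2.png

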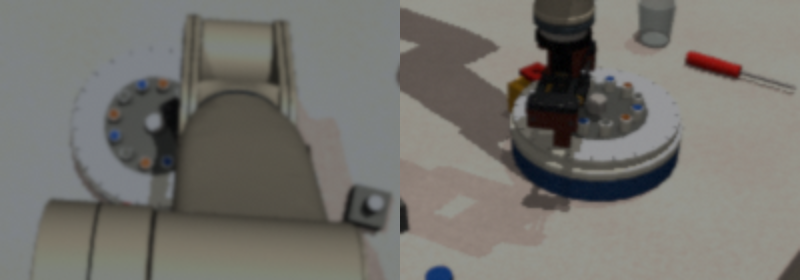

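View pics/e_wrist.png

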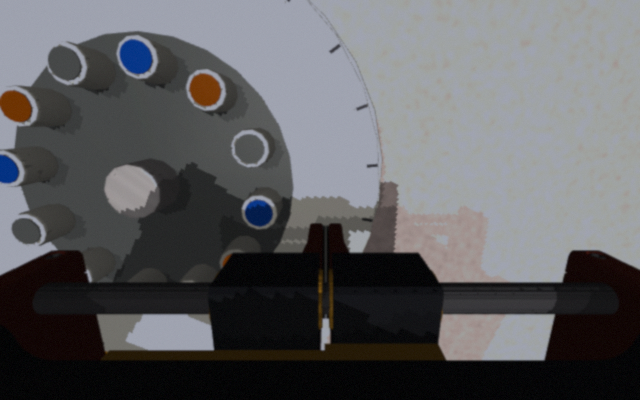

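The shoulder now hides the lug from the top camera. The scene crop shows the red lug next to the yellow ear, still short of it. The finger sticks 1:1, so dead reckoning puts the wheel at -0.165 rad. I'll drag it by that much and then check with the arm clear.

```bash
python3 -m crank '[[[0,0.49,0.16],[0,0,0],0],[[0,0.49,0.14],[0,0,0],0],[[0,0.5,0.11],[0,0,0],0],[[0,0.15,0.03],[0,0,0],0],[[0,0,0],[0,0,0],0]]'; python3 -m crank '[[[0,0,0],[0,0,0],0],[[-0.2,0,0],[0,0,0],0],[[-0.8,0,0],[0,0,0],0],[[-2,0,0],[0,0,0],0]]'; python3 - <<'E'
from h import *
s=get_image("scene")["pixels"][150:290,230:430][:,:,::-1]
cv2.imwrite("pics/f.png",cv2.resize(s,(800,560),interpolation=cv2.INTER_CUBIC));print(state()[2])
E
```

```text
t: 14.95
ee_pos: [634.0, -42.3, 71.7]
orientation: [0.86, 1.394, -0.86]
ft_force: [-0.7, -0.3, 1.7]
width: 0.6
t: 15.45
ee_pos: [633.1, -42.2, 101.8]
orientation: [0.86, 1.396, -0.861]
ft_force: [-0.7, 0.1, 0.4]
width: 0.5
[635.35185833 -42.33341379 105.34037283]
```

View pics/f.png

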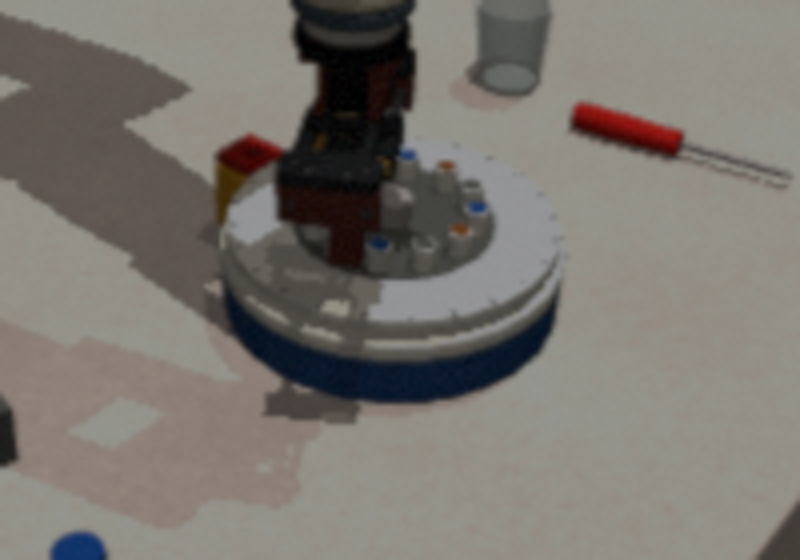

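The red lug now sits squarely above the yellow ear, at about (248,155) in the crop. I move over towards the pin, which also clears the view for a check.

```bash
python3 - <<'E'
from h import *
d=get_image("top");print(ray(d,417.7,231.5,86));print(delta([481,-265,150]))
E
```

```text
[ 477.11291131 -266.08441975   86.        ]
[ -4.584118   -23.79741034  12.97138512]
```

```bash
python3 -m crank '[[[-2.2,-4.7,2.6],[0,0,0],5],[[-2.2,-4.7,2.6],[0,0,0],5],[[0,-4.8,2.6],[0,0,0],5],[[0,-4.8,2.6],[0,0,0],5],[[0,-4.8,2.6],[0,0,0],5]]'; python3 -m crank '[[[0,0,0],[0,0,0],5],[[0,0,0],[0,0,0],5]]'; python3 - <<'E'
from h import *
L=[]
for i in range(6):
    t=get_obs()["t"];d=get_image("top");print(t,lug(d))
    r,y=masks(d);r[:,:240]=0
    m=cv2.moments(y,True);print(m["m00"])
cv2.imwrite("pics/g.png",cv2.resize(d["pixels"][170:280,270:430][:,:,::-1],(800,550),interpolation=cv2.INTER_CUBIC))
w=get_image("wrist");cv2.imwrite("pics/gw.png",w["pixels"][:,:,::-1]);print(state()[2])
E
```

```text
t: 16.18
ee_pos: [478.6, -266.5, 146.5]
orientation: [0.86, 1.393, -0.86]
ft_force: [0.6, -1.0, -0.5]
width: 47.0
t: 16.42
ee_pos: [479.8, -265.1, 146.1]
orientation: [0.861, 1.393, -0.861]
ft_force: [-0.2, 0.3, 0.1]
width: 50.1
16.425 (np.float64(0.03697419812480218), 148.0, np.float64(145.85803004730306))
29.0
16.475 (np.float64(0.03697419812480218), 148.0, np.float64(145.85803004730306))
29.0
16.525 (np.float64(0.03697419812480218), 148.0, np.float64(145.85803004730306))
30.0
16.575 (np.float64(0.03540709425042543), 150.0, np.float64(145.91065289518693))
31.0
16.625 (np.float64(0.03697419812480218), 148.0, np.float64(145.85803004730306))
30.0
16.675 (np.float64(0.03724067617782678), 149.0, np.float64(145.80589514225656))
30.0
[ 479.93051461 -264.39712686  145.67706664]
```

View pics/g.png

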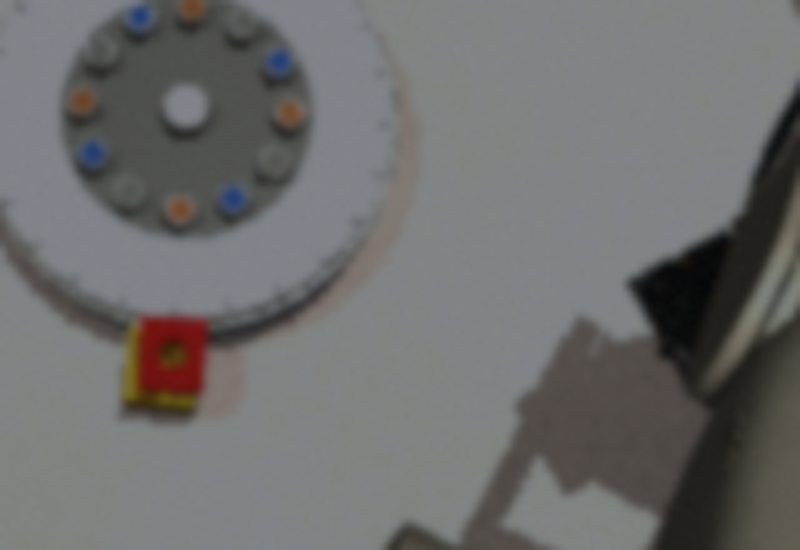

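View pics/gw.png

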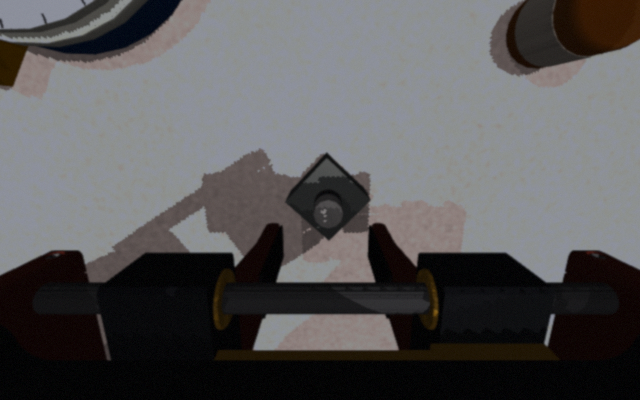

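The top view shows the lug about 5 mm past the slot: yellow peeks out on the left at crop (127,370), and the hole is at (173,353). The wrist view shows the pin head at (328,212). I'll locate the pin now, then go and take a close look at the lug.

```bash
python3 - <<'E'
from h import *
w=get_image("wrist");print(ray(w,328,212,86),ray(w,328,197,46))
g=cv2.cvtColor(w["pixels"],cv2.COLOR_RGB2GRAY)
cv2.imwrite("pics/pin.png",cv2.resize(w["pixels"][140:250,270:390][:,:,::-1],(780,715),interpolation=cv2.INTER_CUBIC)[:600])
print(state()[2],delta([463,74,150]),get_obs()["qpos"])
E
```

```text
[ 478.66692234 -267.18139193   86.        ] [ 480.17024423 -266.82471699   46.        ]
[ 479.82001452 -264.50979425  145.65869669] [ -0.43092903  13.70600927 -30.9978389 ] [-5.25562900e-01  4.15875504e-01  1.85661721e+00  5.79855616e-05
  8.69205257e-01  5.79232383e-01]
```

View pics/pin.png

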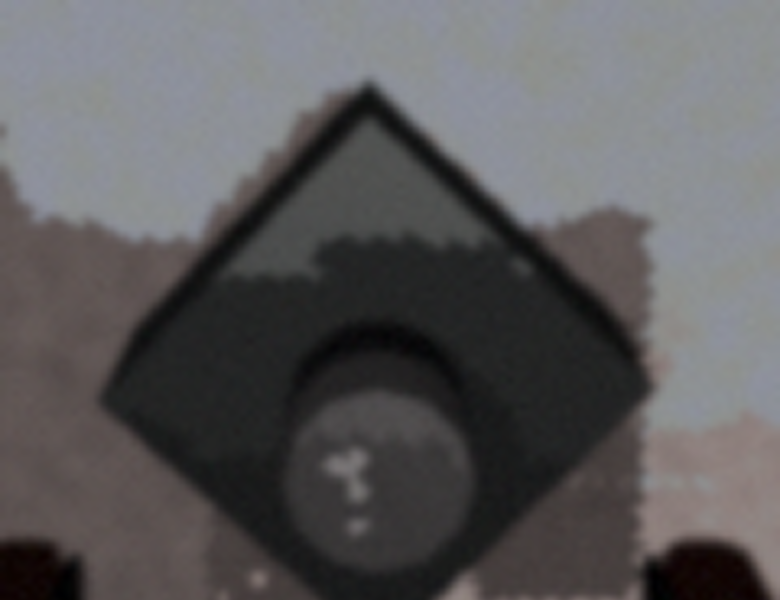

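```bash
python3 -m crank '[[[0,2.3,-5.2],[0,0,0],0],[[0,2.3,-5.2],[0,0,0],0],[[0,2.3,-5.2],[0,0,0],0],[[0,2.3,-5.2],[0,0,0],0],[[0,2.3,-5.2],[0,0,0],0]]';python3 -m crank '[[[0,2.2,-5.0],[0,0,0],0],[[0,0,0],[0,0,0],0],[[0,0,0],[0,0,0],0]]'; python3 - <<'E'
from h import *
w=get_image("wrist");cv2.imwrite("pics/i.png",w["pixels"][:,:,::-1]);print(state()[2],get_obs()["qpos"])
cv2.imwrite("pics/i2.png",cv2.resize(w["pixels"][120:260,230:420][:,:,::-1],(760,560),interpolation=cv2.INTER_CUBIC))
np.savez("w.npz",**{k:np.array(v) for k,v in w.items()})
for a in (0,.037):
  for n,p in (("slot",(*(C+145*np.array([np.cos(PHI),np.sin(PHI)])),52)),("hole",(*(C+145*np.array([np.cos(PHI+a),np.sin(PHI+a)])),72))):
    q=proj(w,p);print(a,n,q,(q-[230,120])*4)
E
```

```text
t: 17.45
ee_pos: [465.6, 20.8, 145.9]
orientation: [0.861, 1.393, -0.86]
ft_force: [0.9, 0.2, 0.5]
width: 3.5
t: 17.82
ee_pos: [462.9, 73.5, 145.7]
orientation: [0.859, 1.394, -0.86]
ft_force: [0.6, -1.1, 0.4]
width: 0.6
[462.99131837  72.8778717  145.71502516] [ 1.30841151e-01  3.13589552e-01  2.02546114e+00 -2.27557414e-04
  8.02575964e-01  1.23715159e+00]
0 slot [324.93932271 196.90239949] [379.75729086 307.60959798]
0 hole [324.92139929 203.12934596] [379.68559714 332.51738383]
0.037 slot [324.93932271 196.90239949] [379.75729086 307.60959798]
0.037 hole [330.3589484  206.48260529] [401.43579359 345.93042116]
```

View pics/i2.png

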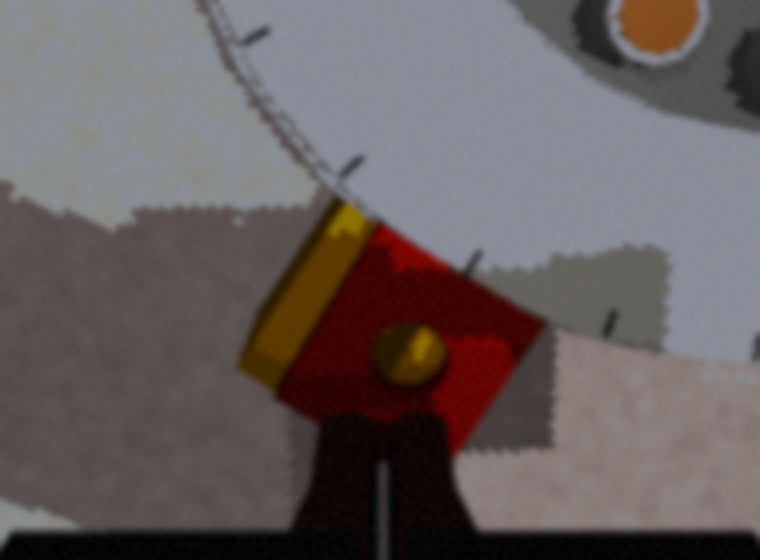

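```bash
python3 - <<'E'
from h import *
z=np.load("w.npz");w={k:z[k] for k in z}
f=lambda u,v,zz:ray(w,230+u/4-.4,120+v/4-.4,zz)[:2]
lo,hi=f(411,355,72),0
print("hole",lo,np.hypot(*(lo-C)),np.arctan2(*(lo-C)[::-1])-PHI)
E1,E2=f(338,200,52),f(238,368,52);L1,L2=f(378,223,72),f(277,396,72);R1,R2=f(545,325,72),f(458,455,72)
print("ear edge",E1,E2);print("lugL",L1,L2);print("lugR",R1,R2)
def off(a,b,p):
    d=(b-a)/np.hypot(*(b-a));n=np.array([-d[1],d[0]]);return (p-a)@n
print("hole to lug left",off(L1,L2,lo),"hole to right",off(R1,R2,lo),"hole to ear left",off(E1,E2,lo))
d=L2-L1;print("angles",np.arctan2(*(E2-E1)[::-1]),np.arctan2(*d[::-1]))
E
```

```text
hole [462.14114056  66.72586577] 145.5256608924441 0.05257734256786106
ear edge [481.1780181   93.77462141] [436.5376611   97.08306465]
lugL [483.97366427  85.346069  ] [441.49818007  87.76754337]
lugR [480.33841647  44.93997949] [446.81053962  47.67558182]
hole to lug left 19.83264628398604 hole to right -20.233897249665542 hole to ear left 28.38180033847378
angles 3.06761462495886 3.0846455402809885
```

The close-up puts the hole at crop (410,354) and the ear's left edge at (340,205)–(243,368), so the lug is about 5 mm too far counter-clockwise. I'll make a small corrective drag clockwise.

```bash
python3 -m crank '[[[0,1.3,5.85],[0,0,0],0],[[0,1.3,5.85],[0,0,0],0],[[4,0,0],[0,0,0],0],[[2.4,0,0],[0,0,0],0],[[0.2,0,0],[0,0,0],0]]'; python3 -m crank '[[[0.2,0,0],[0,0,0],0],[[0.1,0,0],[0,0,0],0],[[0.05,0,0],[0,0,0],0]]'; python3 - <<'E'
from h import *
o,R,p=state();print(p,o["ft_force"],np.hypot(*(p[:2]-C)))
arc(1,-.037)
E
```

```text
t: 18.5
ee_pos: [537.2, -21.2, 78.1]
orientation: [0.861, 1.396, -0.864]
ft_force: [-0.9, 0.1, -1.1]
width: 0.3
t: 18.88
ee_pos: [539.2, -19.5, 77.1]
orientation: [0.861, 1.393, -0.86]
ft_force: [-0.0, 0.5, -0.3]
width: 0.6
[539.17956657 -19.52470152  77.06772421] [-0.00358387  0.48104661 -0.27350771] 102.00467514716394
[-0.13 -0.35]
r 102.00467514716394 az -2.3020680852438886
```

```bash
python3 -m crank '[[[0.3,0,0],[0,0,0],0],[[0.1,0,0],[0,0,0],0],[[0.05,0,0],[0,0,0],0]]';python3 -m crank '[[[0.05,0,0],[0,0,0],0],[[0,0,0],[0,0,0],0]]'; python3 - <<'E'
from h import *
for i in range(3):
  o,R,p=state();print(p,o["ft_force"]);get_image("scene")
E
```

```text
t: 19.25
ee_pos: [538.6, -19.5, 71.7]
orientation: [0.86, 1.394, -0.86]
ft_force: [-0.9, -0.1, 2.0]
width: 0.4
t: 19.5
ee_pos: [538.7, -19.7, 71.4]
orientation: [0.86, 1.394, -0.86]
ft_force: [-0.9, -1.7, 3.1]
width: 0.3
[538.66734149 -19.6533975   71.35605843] [-0.85364896 -1.68978697  3.12219814]
[538.67225335 -19.62002753  71.36210226] [-0.82473849 -1.62469827  3.17072877]
[538.68118022 -19.63942833  71.36891844] [-0.54009436 -0.69643954  4.22219229]
```

```bash
python3 -m crank '[[[-0.01,-0.04,-0.12],[0,0,0],0],[[-0.01,-0.05,-0.12],[0,0,0],0],[[0,-0.04,-0.11],[0,0,0],0],[[0,0,0],[0,0,0],0],[[0,0,0],[0,0,0],0]]'; python3 - <<'E'
from h import *
o,R,p=state();print(p,o["ft_force"])
E
python3 -m crank '[[[-0.1,0,0],[0,0,0],0],[[-0.6,0,0],[0,0,0],0],[[-3,0,0],[0,0,0],0],[[-3.6,0,0],[0,0,0],0]]'; python3 -m crank '[[[0,-1.3,-5.85],[0,0,0],0],[[0,-1.3,-5.85],[0,0,0],0],[[0,0,0],[0,0,0],0],[[0,0,0],[0,0,0],0]]'; python3 - <<'E'
from h import *
w=get_image("wrist");print(state()[2],get_obs()["t"])
cv2.imwrite("pics/j2.png",cv2.resize(w["pixels"][120:260,230:420][:,:,::-1],(760,560),interpolation=cv2.INTER_CUBIC))
np.savez("w2.npz",**{k:np.array(v) for k,v in w.items()})
E
```

```text
t: 20.27
ee_pos: [536.0, -16.9, 71.4]
orientation: [0.86, 1.394, -0.86]
ft_force: [-0.1, 0.5, 2.6]
width: 0.3
[535.98715212 -16.92936461  71.43368273] [-0.05230904  0.46027301  2.64607404]
t: 20.78
ee_pos: [535.1, -17.0, 144.8]
orientation: [0.86, 1.396, -0.861]
ft_force: [0.9, -1.3, -0.3]
width: 0.2
t: 21.28
ee_pos: [460.8, 76.1, 144.9]
orientation: [0.86, 1.393, -0.859]
ft_force: [0.2, -0.2, -0.0]
width: 0.3
[461.1536229   75.66649829 144.78594103] 21.325
```

View pics/j2.png

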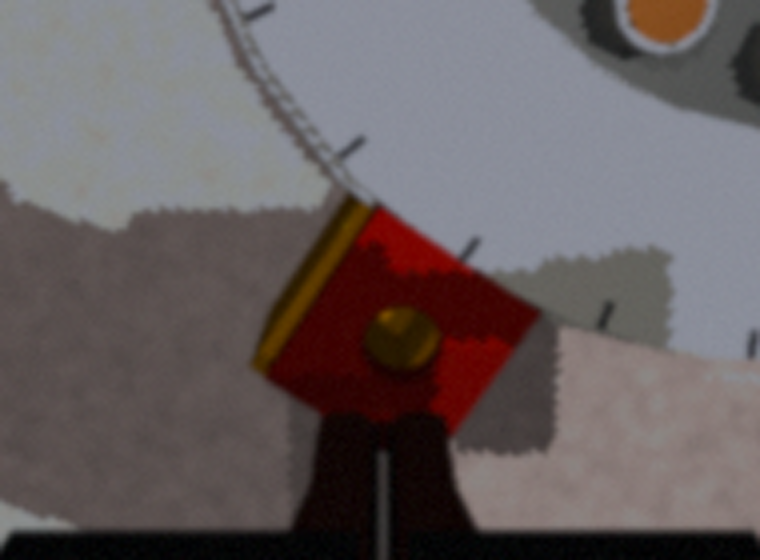

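```bash
python3 - <<'E'
from h import *
out=[]
for fn in ("w.npz","w2.npz"):
    z=np.load(fn);w={k:z[k] for k in z};out.append(w["pixels"][160:222,285:348][:,:,::-1])
    # model: project edges for offsets
    e=np.array([np.cos(PHI),np.sin(PHI)]);n=np.array([-e[1],e[0]])
    for s in (-22,22):
        for r in (130,173): print("ear",s,((proj(w,[*(C+e*r+n*s),52])-[285,160])).round(1),end=" ")
    for s in (-20,20):
        for r in (130,167): print("lug",s,((proj(w,[*(C+e*r+n*s),72])-[285,160])).round(1),end=" ")
    print("hole",((proj(w,[*(C+e*145),72])-[285,160])).round(1))
cv2.imwrite("pics/k.png",np.hstack([cv2.resize(np.clip(x*1.6,0,255).astype(np.uint8),None,fx=6.3,fy=6.3,interpolation=cv2.INTER_NEAREST) for x in out]))
# tangential direction unsigned: red mask & yellow mask along central line
for fn in ("w.npz","w2.npz"):
    z=np.load(fn);w={k:z[k] for k in z}
    hs=cv2.cvtColor(w["pixels"],cv2.COLOR_RGB2HSV)
    e=np.array([np.cos(PHI),np.sin(PHI)]);n=np.array([-e[1],e[0]])
    hr=cv2.cvtColor(w["pixels"],cv2.COLOR_RGB2HSV)
    for r in (135,):
        row=""
        for s in np.arange(-32,30,1.):
            q=proj(w,[*(C+e*r+n*s),62]);v=hr[int(round(q[1])),int(round(q[0]))]
            row+=f"{int(s)}:{v[0]},{v[1]},{v[2]} "
        print(row)
E
```

```text
ear -22 [28.5  9.5] ear -22 [ 2.4 48.7] ear 22 [69.8 36.6] ear 22 [42.9 74. ] lug -20 [29.6 15.1] lug -20 [ 5.3 51.4] lug 20 [70.1 41.6] lug 20 [45.1 76.2] hole [39.9 43.1]
ear -22 [32.1  9. ] ear -22 [ 5.9 48.4] ear 22 [73.5 36.2] ear 22 [46.4 73.8] lug -20 [33.6 14.5] lug -20 [ 9.1 51. ] lug 20 [74.1 41.1] lug 20 [48.9 75.9] hole [43.8 42.7]
-32:105,7,137 -31:105,4,127 -30:0,0,123 -29:11,29,96 -28:3,30,94 -27:0,28,92 -26:7,36,92 -25:3,31,90 -24:9,52,78 -23:18,164,53 -22:19,255,47 -21:22,255,72 -20:22,255,109 -19:23,255,125 -18:20,255,104 -17:19,255,93 -16:19,255,91 -15:19,255,92 -14:19,255,88 -13:17,255,80 -12:9,255,56 -11:0,255,62 -10:2,239,64 -9:1,255,62 -8:0,243,64 -7:1,255,63 -6:0,255,60 -5:0,247,66 -4:2,251,71 -3:179,247,66 -2:179,247,66 -1:2,247,64 0:2,239,63 1:0,255,61 2:1,255,62 3:1,255,63 4:1,235,64 5:0,251,60 6:1,247,62 7:2,243,64 8:0,255,61 9:179,247,61 10:0,255,60 11:0,251,62 12:1,239,63 13:2,255,63 14:2,255,63 15:2,255,63 16:1,255,60 17:0,255,62 18:1,255,62 19:0,243,64 20:2,255,72 21:1,253,103 22:0,255,93 23:2,253,111 24:0,253,103 25:1,250,105 26:1,242,97 27:1,255,80 28:0,247,60 29:1,214,56 
-32:102,9,141 -31:80,5,140 -30:105,8,136 -29:120,6,131 -28:174,12,105 -27:9,28,92 -26:5,34,91 -25:8,45,85 -24:14,115,60 -23:19,228,47 -22:19,255,49 -21:19,255,77 -20:20,255,91 -19:19,255,89 -18:16,255,78 -17:5,255,82 -16:0,255,110 -15:1,255,107 -14:1,255,76 -13:1,255,65 -12:0,255,62 -11:0,255,65 -10:0,238,73 -9:0,252,82 -8:1,255,91 -7:0,255,111 -6:0,255,118 -5:0,255,110 -4:1,250,107 -3:0,238,77 -2:0,251,63 -1:0,244,67 0:1,243,64 1:2,251,64 2:0,243,63 3:2,247,62 4:2,255,62 5:1,247,62 6:0,243,63 7:0,251,62 8:0,255,61 9:1,255,62 10:1,255,60 11:1,251,62 12:1,239,64 13:0,239,65 14:1,255,63 15:0,255,61 16:0,247,63 17:0,255,61 18:1,239,65 19:0,255,61 20:0,255,65 21:0,247,62 22:1,255,65 23:2,255,62 24:1,234,61 25:1,113,63 26:5,64,68 27:0,29,71 28:4,30,68 29:8,30,69
```

View pics/k.png

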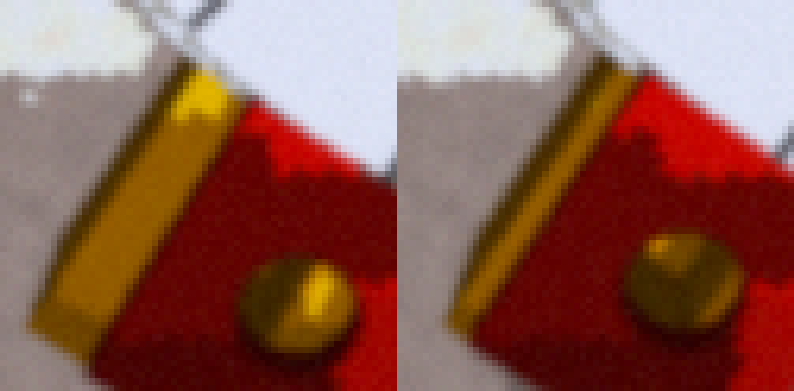

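Lug edge and ear edge now match: the yellow band in the second view measures 4.5 px, against 4.2 px predicted for perfect alignment, so the hole is within about 0.3 mm. Nothing is touching the wheel. Next I fetch the pin.

```bash
python3 - <<'E'
from h import *
z=np.load("w2.npz");w={k:z[k] for k in z}
# hole centre from k.png right: (684-397)/6.3+285 , 285/6.3+160
h=ray(w,(684-397)/6.3+285-.4,284/6.3+160-.4,72);print("hole",h)
print(state()[2],delta([479.5,-267,146]))
E
```

```text
hole [462.36616221  72.50386748  72.        ]
[461.1536229   75.66649829 144.78594103] [ -0.1192442  -13.71719125  31.45486243]
```

```bash
python3 -m crank '[[[0,-2.3,5.25],[0,0,0],5],[[0,-2.3,5.25],[0,0,0],5],[[0,-2.3,5.25],[0,0,0],5],[[0,-2.3,5.25],[0,0,0],5],[[0,-2.3,5.25],[0,0,0],5]]'; python3 -m crank '[[[0,-2.2,5.2],[0,0,0],5],[[0,0,0],[0,0,0],5],[[0,0,0],[0,0,0],5]]'; python3 - <<'E'
from h import *
w=get_image("wrist");o,R,p=state();print(p,o["width"],o["t"],lug())
x=w["pixels"][170:240,280:380][:,:,::-1];cv2.imwrite("pics/l.png",cv2.resize(np.clip(x*1.7,0,255).astype(np.uint8),None,fx=8,fy=8,interpolation=cv2.INTER_CUBIC))
np.savez("w3.npz",**{k:np.array(v) for k,v in w.items()})
q=proj(w,[479.5,-267,86]);print((q-[280,170])*8)
E
```

```text
t: 21.95
ee_pos: [475.3, -213.8, 144.5]
orientation: [0.862, 1.393, -0.862]
ft_force: [0.9, 0.7, 0.3]
width: 46.9
t: 22.32
ee_pos: [478.1, -267.1, 144.0]
orientation: [0.862, 1.394, -0.862]
ft_force: [-0.8, 0.3, 0.3]
width: 49.7
[ 478.15300832 -266.21040548  144.00735576] 50.30147034008249 22.375 (np.float64(0.0034914712535600856), 159.0, np.float64(146.3606149742809))
[370.63557967 305.39274803]
```

View pics/l.png

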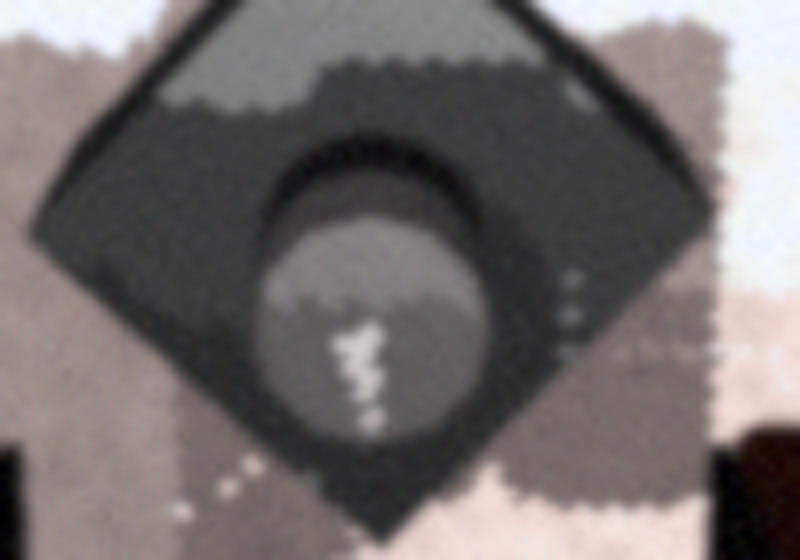

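The wheel reads 0.003 rad from the top camera. The pin head is centred at crop (373,328), midway between the fingers.

```bash
python3 - <<'E'
from h import *
z=np.load("w3.npz");w={k:z[k] for k in z}
h=ray(w,280+373/8-.4,170+328/8-.4,86);print(h, ray(w,280+373/8-.4,170+224/8-.4,46));print(delta([*h[:2],54]),state()[2])
E
```

```text
[ 477.69889144 -267.80865823   86.        ] [ 477.45689969 -268.02864598   46.        ]
[ 9.01606835 -0.14867867  0.16307781] [ 478.36694218 -265.74312052  144.16155545]
```

```bash
python3 -m crank '[[[3,-0.1,0.15],[0,0,0],5],[[3,0,0],[0,0,0],5],[[2,0,0],[0,0,0],5],[[1,0,0],[0,0,0],5],[[0,0,0],[0,0,0],5]]'; python3 - <<'E'
from h import *
o,R,p=state();print(p,o["ft_force"],delta([477.7,-267.8,54]))
E
```

```text
t: 23.05
ee_pos: [478.4, -267.5, 54.2]
orientation: [0.86, 1.395, -0.86]
ft_force: [0.9, -0.5, 0.1]
width: 49.8
[ 478.41536642 -267.50788318   54.15430044] [ 0.88147222 -0.53414721  0.11699261] [ 0.01547892 -0.07702555 -0.00603048]
```

```bash
python3 -m crank '[[[0,-0.05,0],[0,0,0],3],[[0,0,0],[0,0,0],2],[[0,0,0],[0,0,0],1.5],[[0,0,0],[0,0,0],1.5],[[0,0,0],[0,0,0],1.5]]'; python3 -m crank '[[[-0.5,0,0],[0,0,0],1.5],[[-1.5,0,0],[0,0,0],1.5],[[-3,0,0],[0,0,0],1.5],[[-3,0,0],[0,0,0],1.5],[[-2,0,0],[0,0,0],1.5]]'; python3 - <<'E'
from h import *
w=get_image("wrist");o,R,p=state();print(p,o["ft_force"],o["width"])
cv2.imwrite("pics/m.png",w["pixels"][:,:,::-1]);print(delta([462.4,72.5,152]))
t=get_image("top");print(lug(t));
s=get_image("scene")["pixels"][130:330,130:430][:,:,::-1];cv2.imwrite("pics/ms.png",cv2.resize(s,(780,520)))
E
```

```text
t: 23.68
ee_pos: [478.2, -268.7, 55.0]
orientation: [0.861, 1.393, -0.86]
ft_force: [-1.1, 1.9, 6.0]
width: 23.3
t: 24.3
ee_pos: [478.5, -269.0, 156.8]
orientation: [0.86, 1.392, -0.86]
ft_force: [0.8, -1.3, -0.4]
width: 23.4
[ 479.70143325 -269.64807809  158.87032155] [1.37354304 0.7184537  0.41763091] 23.43799411278939
[  0.58263059  13.78646838 -31.36418839]
(np.float64(0.0021874923634688237), 161.0, np.float64(146.56088188574003))
```

View pics/m.png

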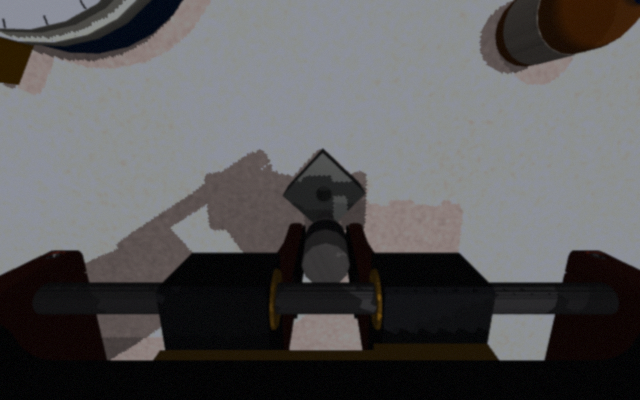

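View pics/ms.png

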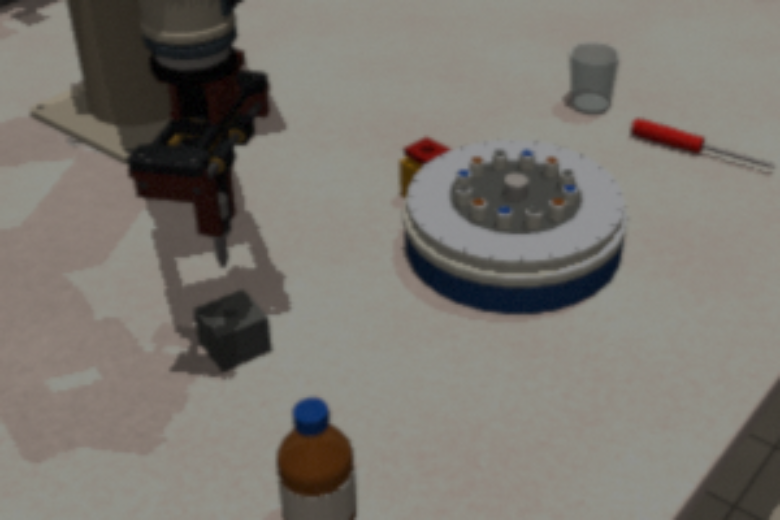

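The pin is held upright (scene crop, shank at about (222,245)), and the wheel still reads 0.002 rad. I carry it to the hole.

```bash
python3 -m crank '[[[0,2.3,-5.2],[0,0,0],1.5],[[0,2.3,-5.2],[0,0,0],1.5],[[0,2.3,-5.2],[0,0,0],1.5],[[0,2.3,-5.2],[0,0,0],1.5],[[0,2.3,-5.2],[0,0,0],1.5]]';python3 -m crank '[[[1,2.3,-5.2],[0,0,0],1.5],[[1.5,0,0],[0,0,0],1.5],[[0,0,0],[0,0,0],1.5],[[0,0,0],[0,0,0],1.5]]'; python3 - <<'E'
from h import *
w=get_image("wrist");o,R,p=state();print(p,o["orientation"],o["ft_force"],o["width"],delta([463,72.5,128]))
x=w["pixels"][150:300,240:410][:,:,::-1];cv2.imwrite("pics/n.png",cv2.resize(np.clip(x*1.5,0,255).astype(np.uint8),(680,600),interpolation=cv2.INTER_CUBIC))
for nm,q in (("tip",[0,0,-49]),("shoulder",[0,0,-9]),("top",[0,0,31])):
    print(nm,(proj(w,p+q)-[240,150])*4)
for nm,q in (("holeW",[462.4,72.5,72]),("holeT",[463.4,74.3,72])): print(nm,(proj(w,q)-[240,150])*4)
E
```

```text
t: 25.08
ee_pos: [463.4, 17.0, 153.7]
orientation: [0.86, 1.395, -0.861]
ft_force: [0.2, 0.5, -1.3]
width: 23.7
t: 25.58
ee_pos: [461.5, 71.0, 129.2]
orientation: [0.861, 1.394, -0.862]
ft_force: [-0.5, 0.3, -0.3]
width: 23.2
[461.75726258  70.91057544 129.4744415 ] [ 0.86183475  1.39333225 -0.86210105] [ 1.02790436 -0.63600373 -0.03608515] 23.366481070889453 [ 0.1474102   0.18218166 -0.0867555 ]
tip [343.05027661 252.55912769]
shoulder [343.47196863 333.4804202 ]
top [344.12087697 458.00376982]
holeW [337.10772739 232.57722904]
holeT [331.06432269 224.1603435 ]
```

View pics/n.png

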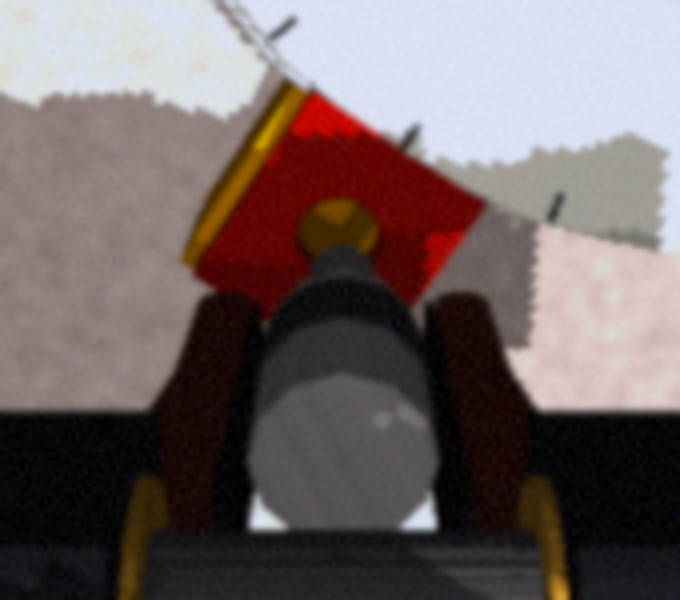

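```bash
python3 -m crank '[[[0.3,0.13,-0.11],[0,0,0],1.5],[[0.2,0,0],[0,0,0],1.5],[[0,0,0],[0,0,0],1.5],[[0,0,0],[0,0,0],1.5]]'; python3 - <<'E'
from h import *
w=get_image("wrist");o,R,p=state();print(p,o["ft_force"],o["width"])
x=w["pixels"][180:260,270:380][:,:,::-1];cv2.imwrite("pics/o.png",cv2.resize(np.clip(x*1.7,0,255).astype(np.uint8),None,fx=7,fy=7,interpolation=cv2.INTER_CUBIC))
for nm,q in (("tip",[0,0,-49]),("shoulder",[0,0,-9]),("top",[0,0,31])):
    print(nm,(proj(w,p+q)-[270,180])*7)
for nm,q in (("holeW",[462.4,72.5,72]),("rightside",[462.4+8*.447,72.5-8*.894,72])): print(nm,(proj(w,q)-[270,180])*7)
E
```

```text
t: 26.12
ee_pos: [462.3, 73.6, 124.5]
orientation: [0.861, 1.394, -0.86]
ft_force: [0.2, -0.1, -1.2]
width: 23.4
[462.26214987  73.68365223 124.49222129] [-0.71898026  0.17429569 -0.521553  ] 23.56701082961245
tip [388.38305218 233.35405939]
shoulder [388.77855932 374.63062578]
top [389.38679294 591.89385096]
holeW [398.67851708 226.90251245]
rightside [472.37987354 226.93907064]
```

View pics/o.png

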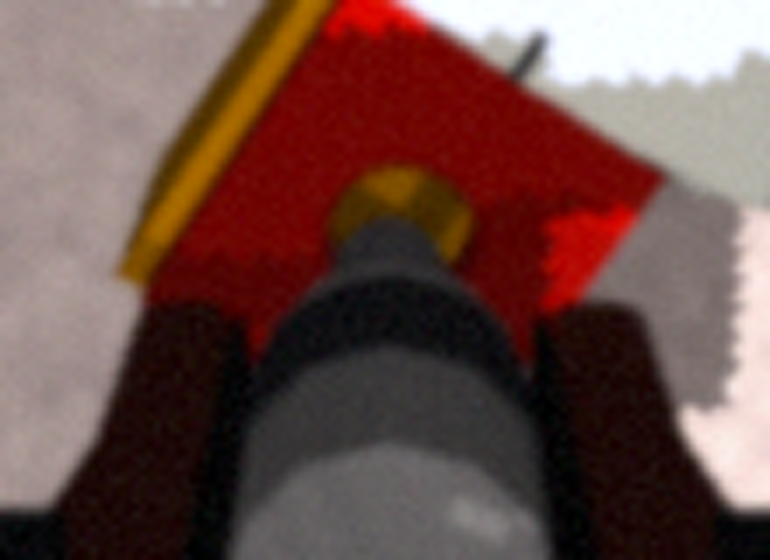

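The hole is at crop (400,233) and the tip at about (389,233), so the pin needs about 1.1 mm along tool z and a touch back in y.

```bash
python3 -m crank '[[[0,-0.06,0.11],[0,0,0],1.5],[[0.2,0,0],[0,0,0],1.5],[[0.1,0,0],[0,0,0],1.5],[[0,0,0],[0,0,0],1.5]]'; python3 - <<'E'
from h import *
w=get_image("wrist");o,R,p=state();print(p,o["ft_force"],o["width"])
x=w["pixels"][180:260,270:380][:,:,::-1];cv2.imwrite("pics/p.png",cv2.resize(np.clip(x*1.7,0,255).astype(np.uint8),None,fx=7,fy=7,interpolation=cv2.INTER_CUBIC))
for nm,q in (("tip",[0,0,-49]),):
    print(nm,(proj(w,p+q)-[270,180])*7)
for nm,q in (("holeW",[462.4,72.5,72]),): print(nm,(proj(w,q)-[270,180])*7)
E
```

```text
t: 26.68
ee_pos: [462.1, 72.5, 121.3]
orientation: [0.86, 1.394, -0.861]
ft_force: [0.2, -0.3, -1.2]
width: 23.3
[462.12801876  72.45722439 121.35911241] [-0.22639221  0.68833967 -1.97488906] 23.373266192474297
tip [388.97294845 233.26185287]
holeW [389.75164453 229.87996254]
```

View pics/p.png

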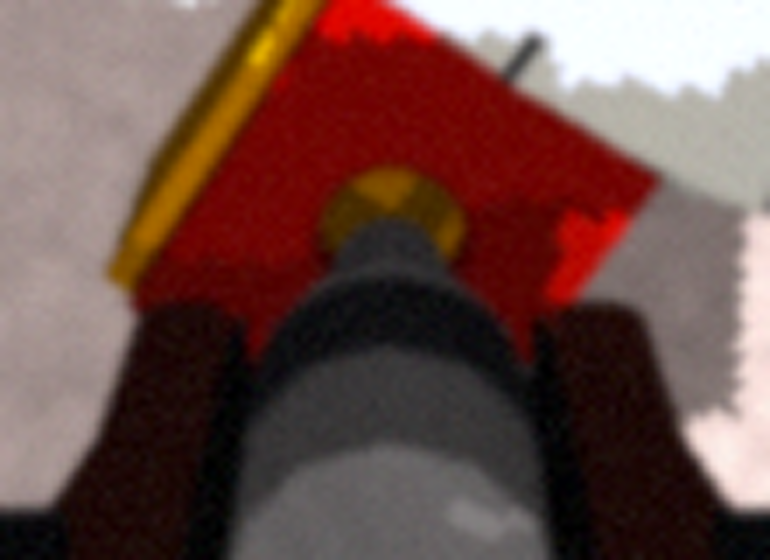

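Tip (389) and hole (392) are now in line. I lower the pin in small steps, watching the force.

```bash
python3 -m crank '[[[0.15,0,0.03],[0,0,0],1.5],[[0.15,0,0],[0,0,0],1.5],[[0.15,0,0],[0,0,0],1.5]]'; python3 -m crank '[[[0.15,0,0],[0,0,0],1.5],[[0.15,0,0],[0,0,0],1.5],[[0.15,0,0],[0,0,0],1.5]]';python3 -m crank '[[[0,0,0],[0,0,0],1.5]]'
```

```text
t: 27.1
ee_pos: [462.3, 72.2, 116.8]
orientation: [0.86, 1.394, -0.86]
ft_force: [-0.4, -0.7, -0.8]
width: 23.2
t: 27.48
ee_pos: [462.3, 72.2, 112.3]
orientation: [0.86, 1.394, -0.86]
ft_force: [-0.4, 0.3, -1.0]
width: 23.6
t: 27.6
ee_pos: [462.2, 72.2, 112.3]
orientation: [0.86, 1.394, -0.861]
ft_force: [-0.1, -0.2, -1.0]
width: 23.4
```

```bash
python3 -m crank '[[[0.2,0,0],[0,0,0],1.5],[[0.2,0,0],[0,0,0],1.5],[[0.2,0,0],[0,0,0],1.5],[[0.15,0,0],[0,0,0],1.5]]'; python3 -m crank '[[[0.12,0,0],[0,0,0],1.5],[[0.1,0,0],[0,0,0],1.5],[[0.1,0,0],[0,0,0],1.5]]';python3 -m crank '[[[0.1,0,0],[0,0,0],1.5],[[0.1,0,0],[0,0,0],1.5]]'; python3 -m crank '[[[0.1,0,0],[0,0,0],1.5],[[0.1,0,0],[0,0,0],1.5]]'
```

```text
t: 28.1
ee_pos: [462.2, 72.2, 104.7]
orientation: [0.86, 1.394, -0.86]
ft_force: [0.4, 0.3, -2.5]
width: 23.2
t: 28.48
ee_pos: [462.4, 72.2, 101.7]
orientation: [0.86, 1.394, -0.86]
ft_force: [0.1, -0.6, -1.2]
width: 23.7
t: 28.72
ee_pos: [462.3, 72.2, 99.7]
orientation: [0.86, 1.394, -0.86]
ft_force: [-0.4, -0.6, -0.3]
width: 23.6
t: 28.98
ee_pos: [462.3, 72.2, 97.7]
orientation: [0.86, 1.394, -0.86]
ft_force: [-0.5, 0.1, -0.9]
width: 23.4
```

Tip is inside the slot with no resistance. I'm at 97.7 and home is about 81.

```bash
python3 -m crank '[[[0.15,0,0],[0,0,0],1.5],[[0.15,0,0],[0,0,0],1.5],[[0.15,0,0],[0,0,0],1.5]]'; python3 -m crank '[[[0.15,0,0],[0,0,0],1.5],[[0.15,0,0],[0,0,0],1.5],[[0.15,0,0],[0,0,0],1.5]]'; python3 -m crank '[[[0.15,0,0],[0,0,0],1.5],[[0.15,0,0],[0,0,0],1.5]]'; python3 -m crank '[[[0.1,0,0],[0,0,0],1.5],[[0.1,0,0],[0,0,0],1.5]]'
```

```text
t: 29.35
ee_pos: [462.3, 72.2, 93.1]
orientation: [0.86, 1.394, -0.86]
ft_force: [0.5, -0.0, -1.3]
width: 23.7
t: 29.72
ee_pos: [462.3, 72.2, 88.6]
orientation: [0.86, 1.394, -0.86]
ft_force: [0.0, -0.2, -0.9]
width: 23.2
t: 29.98
ee_pos: [462.4, 72.2, 85.6]
orientation: [0.86, 1.394, -0.86]
ft_force: [0.1, 0.7, -1.0]
width: 23.4
t: 30.22
ee_pos: [462.3, 72.2, 83.7]
orientation: [0.86, 1.394, -0.86]
ft_force: [-0.4, 0.6, -1.5]
width: 23.5
```

```bash
python3 -m crank '[[[0.05,0,0],[0,0,0],1.5],[[0.05,0,0],[0,0,0],1.5]]'; python3 -m crank '[[[0.05,0,0],[0,0,0],1.5],[[0.05,0,0],[0,0,0],1.5]]'; python3 -m crank '[[[0.03,0,0],[0,0,0],1.5],[[0.0,0,0],[0,0,0],1.5]]'
```

```text
t: 30.48
ee_pos: [462.3, 72.2, 82.7]
orientation: [0.86, 1.394, -0.86]
ft_force: [0.1, -0.1, -0.6]
width: 23.5
t: 30.72
ee_pos: [462.3, 72.2, 81.7]
orientation: [0.86, 1.394, -0.86]
ft_force: [0.1, -0.2, -1.6]
width: 23.6
t: 30.98
ee_pos: [462.3, 72.2, 81.4]
orientation: [0.86, 1.394, -0.86]
ft_force: [0.3, 0.1, -1.6]
width: 23.5
```

```bash
python3 -m crank '[[[0.04,0,0],[0,0,0],1.5],[[0.0,0,0],[0,0,0],1.5]]'; python3 -m crank '[[[0.04,0,0],[0,0,0],1.5],[[0,0,0],[0,0,0],1.5]]'; python3 -m crank '[[[0.03,0,0],[0,0,0],1.5],[[0.0,0,0],[0,0,0],1.5]]'
```

```text
t: 31.22
ee_pos: [462.3, 72.2, 81.0]
orientation: [0.86, 1.394, -0.86]
ft_force: [-0.8, -0.3, -1.7]
width: 23.3
t: 31.48
ee_pos: [462.3, 72.2, 80.6]
orientation: [0.86, 1.394, -0.86]
ft_force: [1.0, -0.2, -1.8]
width: 23.7
t: 31.72
ee_pos: [462.3, 72.2, 80.3]
orientation: [0.86, 1.394, -0.86]
ft_force: [0.1, 0.5, -1.3]
width: 23.6
```

```bash
python3 -m crank '[[[0.03,0,0],[0,0,0],1.5],[[0.0,0,0],[0,0,0],1.5]]'; python3 -m crank '[[[0.03,0,0],[0,0,0],1.5],[[0,0,0],[0,0,0],1.5]]'; python3 -m crank '[[[0.03,0,0],[0,0,0],1.5],[[0.0,0,0],[0,0,0],1.5]]'
```

```text
t: 31.98
ee_pos: [462.3, 72.2, 80.0]
orientation: [0.86, 1.394, -0.86]
ft_force: [0.2, 0.0, 0.4]
width: 23.6
t: 32.22
ee_pos: [462.3, 72.2, 79.7]
orientation: [0.86, 1.394, -0.86]
ft_force: [-0.4, 0.4, 1.3]
width: 23.4
t: 32.48
ee_pos: [462.3, 72.2, 79.4]
orientation: [0.86, 1.394, -0.86]
ft_force: [-1.5, 1.9, 0.7]
width: 23.3
```

The shoulder is seated: the force changes sign at 80. I open the gripper and withdraw straight up.

```bash
python3 -m crank '[[[0,0,0],[0,0,0],2.6],[[0,0,0],[0,0,0],3],[[0,0,0],[0,0,0],4],[[0,0,0],[0,0,0],4]]'; python3 -m crank '[[[-0.5,0,0],[0,0,0],4],[[-2,0,0],[0,0,0],4],[[-3,0,0],[0,0,0],4],[[-3,0,0],[0,0,0],4]]';  python3 - <<'E'
from h import *
w=get_image("wrist");cv2.imwrite("pics/q.png",w["pixels"][:,:,::-1]);o,R,p=state();print(p,o["ft_force"],o["width"])
E
```

```text
t: 32.98
ee_pos: [462.4, 72.2, 79.4]
orientation: [0.86, 1.394, -0.86]
ft_force: [-0.4, 0.4, 0.1]
width: 39.8
t: 33.48
ee_pos: [462.1, 72.2, 165.5]
orientation: [0.86, 1.394, -0.861]
ft_force: [1.0, 0.1, -0.4]
width: 39.7
[464.33266661  72.44217757 168.89859424] [1.02293582 0.23419422 2.76970071] 40.18866583507319
```

View pics/q.png

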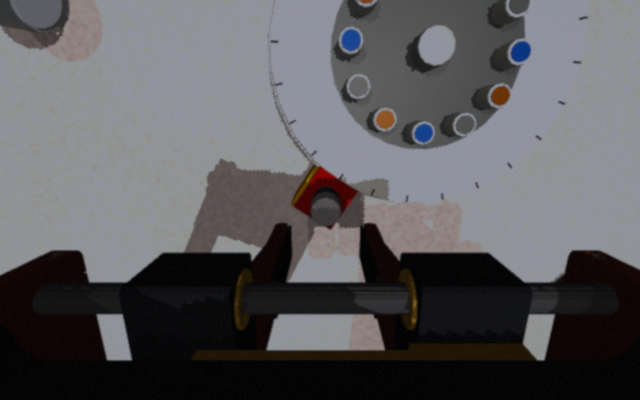

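The pin stands in the lug at (326,205). I move the arm aside for a final look from the fixed cameras.

```bash
python3 -m crank '[[[-2,-2.3,5.2],[0,0,0],4],[[0,-2.3,5.2],[0,0,0],4],[[0,-2.3,5.2],[0,0,0],4],[[0,-2.3,5.2],[0,0,0],4],[[0,0,0],[0,0,0],4]]';python3 -m crank '[[[0,0,0],[0,0,0],4],[[0,0,0],[0,0,0],4]]'; python3 - <<'E'
from h import *
t=get_image("top");s=get_image("scene");o=get_obs();print(o["t"],lug(t),o["ft_force"],o["ee_pos"])
A=cv2.resize(t["pixels"][205:265,275:335],(400,400),interpolation=cv2.INTER_CUBIC);B=cv2.resize(s["pixels"][165:225,265:325],(400,400),interpolation=cv2.INTER_CUBIC)
cv2.imwrite("pics/r.png",np.clip(np.hstack([A,B])[:,:,::-1]*1.5,0,255).astype(np.uint8))
e=np.array([np.cos(PHI),np.sin(PHI)]);c=C+145*e
for z in (72,112): print(z,(proj(t,[*c,z])-[275,205])*6.67,(proj(s,[*c,z])-[265,165])*6.67+[400,0])
E
```

```text
t: 34.15
ee_pos: [473.5, -158.3, 184.6]
orientation: [0.864, 1.391, -0.864]
ft_force: [-0.1, 0.6, 0.6]
width: 39.8
t: 34.4
ee_pos: [473.1, -153.7, 184.3]
orientation: [0.859, 1.395, -0.859]
ft_force: [0.5, 0.2, 0.5]
width: 39.8
34.5 (np.float64(0.015307421970038426), 82.0, np.float64(148.62550724351175)) [-0.15306053  0.10381846  0.17569481] [ 473.29733312 -153.75180754  184.41450193]
72 [180.67700404 233.98455997] [596.87984749 147.48323731]
112 [178.05454496 222.9849204 ] [595.9581257   74.63588357]
```

View pics/r.png

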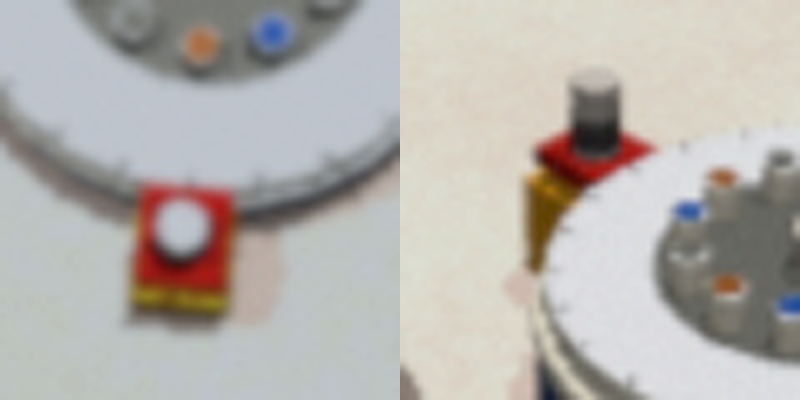

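Both views show the head standing upright with its shoulder on the lug. The top view has it at (182,228) against a predicted (178,223), and the scene view at about (595,78) against (596,75). I hand the job in.

```bash
python3 -c "
from workcell import *
print(close_job())"
```

```text
the job is handed in; nothing more can be done
None
```

I braked the carousel by fingertip and dragged it round by light friction until the hole was over the slot. I then put the pin in until its shoulder sat on the lug, and handed the job in at about 34.5 s of the 67 s allowed. `close_job()` gives no verdict, so nothing beyond the checks below confirms it.

**Wheel alignment:**
- The first alignment overshot by about 5 mm, and I corrected it with a small drag back.
- After that, the wrist camera put the hole within about 0.3 mm of the slot and the top camera read 0.002–0.003 rad. The wheel stood untouched for several seconds.

**Pin:**
- It went down with no resistance. The force changed sign about 1 mm before I stopped pressing, when the shoulder met the lug.
- The last pictures show it upright, with its head within about 2 mm of where it should be, and the arm clear of everything.

**Checks that failed or disagreed:**
- Early on, the finger clipped the sample cups on a return move and set the wheel turning at about -1.2 rad/s. No high force showed in the readings at the ends of the moves, but I did not see the peak during that contact. I braked the wheel again afterwards.
- The final top-camera lug angle read 0.015 rad, but the pin head was hiding part of the lug. The yellow ear looked even on both sides of it.
- The wrist and top cameras disagreed by about 2 mm on where the hole was. I trusted the wrist camera, where I could see the pin tip and the hole together.
- I did not measure the bottle, beaker or screwdriver again at the end. As far as I could tell, the arm never went near them.

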